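Get the storage box out from behind the bottles, store the straw cup there

ROBOT

A 7-joint arm with a two-finger parallel gripper is mounted at the origin on the work surface. World frame = base frame: x ahead of the robot, y to its left, z up, the work surface at z = 0. Lengths are in m, angles in rad, forces in N, time in s.
With the tool pointing down it reaches from about 0.35 to 0.9 m from the base axis. Payload 19.9 kg.
Tool frame: the origin (TCP) lies between the finger pads; the fingertips stand 17 mm ahead of it and the grasp point (between the pads) lies 2 mm behind it (r.tips_ahead is the distance from the TCP to the fingertips, in m); y points along the fingers, z is the direction in which the jaws open and shut, and the axes are right-handed (so a half turn about y gives the same grasp; the last joint's range is limited). The gripper opens to 94 mm and grips with 3 to 60 N. Pads are 16 mm wide; open, the fingers measure 119 mm over their backs; the gripper's body (75 mm by 177 mm) begins 78 mm behind the grasp point.
Start: joints at [-1.331, 0.417, -0.01, 1.614, 0.005, 1.111, -0.053], TCP at [0.173, 0.601, 0.222] pointing down, gripper open.
Joint ranges: [-2.81, 2.81], [-0.39, 2.02], [-1.27, 1.25], [0.06, 2.57], [-1.19, 4.33], [0.19, 2], [-2.82, 2.82]. Speed limits (rad/s): [1.89, 1.89, 2.39, 2.39, 3.01, 3.01, 3.01].

INTERFACE

Orientations are given as a unit quaternion [x, y, z, w].
In Python, from plant import r, optics gives the robot as it stands.
- The arm moves only by the tool apply_moves, never from a script. Its argument "deltas" is a list of rows, each a list of 7 numbers: the finger opening in mm, from 0 to 94, then the shift along the tool's x, y, z in mm, then the turn, a rotation vector about the tool's x, y, z in rad. In form: [[claw, dx, dy, dz, ax, ay, az], ...]. A call has 1 to 20 rows; each row shifts and turns the commanded pose from where the row before left it, along the tool's axes as they then stand; what a row does not reach is not made up. A row lasts 1/10 s, in which the tool goes at most 50 mm and 8.59 degrees, less where a joint would pass 70% of its speed; a pose out of reach is approached as far as the arm can. A call is refused whole if a number of a shift passes 50 or a number of a turn 0.15, either way. A call with a gripper value outside its range is refused whole. The fingers move at their own pace and stop on an object; the grip force is fixed at half the most. Time passes only in rows, so rows that do not move let the fingers close. It gives the time, the measured TCP pose, the force and the opening at its end, in the units of the state.
- r.sense(): the state, without advancing time (a new reading comes with each control period).
- optics.grab_frame(name): name is "side" or "top" or "wrist"; returns a dict with "color" (420x560x3 uint8, red, green, blue), "range_z" (420x560 float32, m along the optical axis (not along the pixel's ray), 0 where there is no reading), "K" (3x3 intrinsics, pixels), "R" (3x3) and "t" (3): a world point X has camera coordinates R X + t; the wrist camera has in their place "tool_from_camera" (4x4, takes a point from camera to tool coordinates, whose origin is the TCP and whose axes are the tool frame's). Camera axes: x right, y down, z forward; pixel columns grow to the right and rows downward; lengths in m; the calibration is good to about 2 mm. A picture is of the moment at which its call begins: read the wrist's pose just before it.
- r.hand_in(): hands the job in, once; it reports no verdict.
The state is a dict: "clock": time; "joint_pos": joint angles; "joint_velocities": joint speeds; "joint_torque": joint torques, N m; "eef_pos": TCP position; "tool_rot": TCP orientation; "wrist_force": force on the tool from outside, world axes, zero at the start; "wrist_torque": the same for the moment, N m; "finger_gap": finger opening in m.
Only numpy, scipy, OpenCV 4.12 (cv2) and the standard library are available. Lean on these libraries where they do the work, as an engineer would, in place of code of your own. Each camera call takes 0.05 s, during which the arm holds its last target.

TASK

Get the flat storage box out from behind the two bottles on the white tray: first stand both bottles out of the way on the grey ribbed mat, then lay the box in the middle of the bamboo board, lid up and its long side along the board's. Then stand the straw cup in the middle of the grey pad where the box lay, and only after that put each bottle back upright exactly where it stood. Knock nothing over and leave the nipple, the screw ring and the flower rack where they are.

Things in the scene. Friction and masses are not known exactly. Their poses are not given: they have to be found in the camera images.
- dome_mid (a point): Centre (half-way up, 61 mm over its base) of the stout bottle: frosted plastic, round, 60 mm across up to 76 mm height, then narrowing to an off-white domed cap; 122 mm high, about 0.11 kg. Stands upright on the front part of the tray; z up. Which of the two front places it has changes.
- flat_mid (a point): Centre (half-way up, 67 mm over its base) of the slim bottle: frosted plastic, round and straight, 50 mm across, flat off-white cap of 50 mm from 112 mm up; 134 mm high, about 0.10 kg. Stands upright on the front part of the tray beside the stout one, centres 94 to 98 mm apart; z up.
- cup_mid (a point): Centre (52 mm over its base) of the straw cup: stainless steel, round, 58 mm across up to 80 mm, grey lid of 60 mm across from 80 to 92 mm with the straw folded flat on it; 105 mm high over all, about 0.2 kg. Stands on the bar between the robot and the tray; z up.
- case_mid (a point): Centre (half-way up, 18 mm over its base) of the storage box: closed, all off-white, 60 mm (its x) by 130 mm (its y), 36 mm high, about 0.16 kg; a small grey lever lock at its +y end. It lies on the grey pad behind (+x of) the two bottles, about 10 mm from the stout one; the bottles are taller than it and leave no room for a gripper. It can be gripped across its 60 mm.
- pad: Thin grey pad on the back part of the tray, 66 mm (x) by 164 mm (y), the place of the storage box. Origin at the centre of its underside; its top is 2 mm higher and 8 mm over the bar. x points to the back of the tray, away from the bottles. Fixed. The tray is white, 190 by 300 mm, floor 6 mm thick, rim 14 mm high; its centre is 35 mm in -x of the pad's centre, with the same yaw; the bottles' centres are about 69 mm in -x of the pad's centre.
- mat: Grey ribbed mat on the bar, left or right of the tray, 200 mm (x) by 130 mm (y), 4 mm thick: the side area for the two bottles. Origin at the centre of its underside. Fixed.
- board: Bamboo board on the bar, on the other side of the tray, 120 mm (x) by 180 mm (y, its long side), 10 mm thick: the place for the storage box. Origin at the centre of its underside. Fixed.
- nipple: Lavender silicone nipple, bystander, 42 mm across, 46 mm high, standing at one end of the storage box on the tray. Origin at the centre of its underside.
- collar: Off-white screw ring, bystander, 42 mm across, 16 mm high, lying at the other end of the storage box on the tray. Origin at the centre of its underside.
- rack: Flower-shaped drying rack, bystander, off-white, 108 mm across its six petals, six prongs up to 58 mm high, beyond the mat or the board at the back of the bar (a soap dispenser of 66 mm across and 98 mm high stands beyond the other). Origin at the centre of its underside.
Mind the look-alikes: they are no part of the job. What is shaped like the part that bears flat_mid but turquoise is not meant. Several things have the shape of the mat; the one meant has the colours described above.

How it is judged:
On the way, in this order (a step that is already met when the one before it is completed fails the run):
1. both bottles stand released on the mat (x of dome_mid in the frame of mat between -0.085 and 0.085 m and y of dome_mid in the frame of mat between -0.05 and 0.05 m and z of dome_mid in the frame of mat below 0.071 m and angle between each of dome_mid, flat_mid's own z axis and vertical below 0.12 rad and contact force between the fingers and bottle_dome below 0.2 N and x of flat_mid in the frame of mat between -0.085 and 0.085 m and y of flat_mid in the frame of mat between -0.05 and 0.05 m and z of flat_mid in the frame of mat below 0.077 m and contact force between the fingers and bottle_flat below 0.2 N), for 0.2 s.
2. the storage box lies released on the board, both bottles still on the mat (all of step 1 and horizontal distance between case_mid and board below 0.015 m and angle between the y axis of case_mid and the y axis of board, either way round below 0.2 rad and z of case_mid in the frame of board below 0.034 m and angle between case_mid's own z axis and vertical below 0.12 rad and contact force between the fingers and case below 0.2 N), for 0.2 s.
3. the straw cup stands released on the pad, both bottles still on the mat, the box on the board (all of step 2 and horizontal distance between cup_mid and pad below 0.015 m and z of cup_mid in the frame of pad below 0.06 m and angle between cup_mid's own z axis and vertical below 0.12 rad and contact force between the fingers and cup below 0.2 N), for 0.2 s.
At the end, for the whole second after the job is handed in: All released, at rest and upright: each bottle within 15 mm of where it stood; the cup within 15 mm of the pad's centre; the box lid up within 15 mm and 0.2 rad of the board's centre and long side. On the mat: bottle axes within 85 mm (x), 50 mm (y) of its centre (distance of each of dome_mid, flat_mid from where it was at the start of the episode below 0.015 m and angle between each of dome_mid, flat_mid, cup_mid, case_mid's own z axis and vertical below 0.12 rad and contact force between the fingers and bottle_dome below 0.2 N and contact force between the fingers and bottle_flat below 0.2 N and horizontal distance between cup_mid and pad below 0.015 m and z of cup_mid in the frame of pad below 0.06 m and contact force between the fingers and cup below 0.2 N and horizontal distance between case_mid and board below 0.015 m and angle between the y axis of case_mid and the y axis of board, either way round below 0.2 rad and z of case_mid in the frame of board below 0.034 m and contact force between the fingers and case below 0.2 N and linear speed of each of bottle_dome, bottle_flat, cup, case below 0.02 m/s); the robot touches nothing.
It fails at once if a bystander (nipple, screw ring, flower rack) is moved more than 20 mm (distance of any of nipple, collar, rack from where it was at the start of the episode above 0.02 m).
It fails at once if a bottle, the cup or the box is tipped over (more than 0.7 rad) (angle between any of dome_mid, flat_mid, cup_mid, case_mid's own z axis and vertical above 0.7 rad).
It also fails if it takes over 136 s, if anything falls off the work surface, if the arm or the gripper's body presses on something with over 40 N, if the wrist force passes 120 N, or if a joint passes its speed limit or range.

## Working session

There is one attempt and no reset: what is moved stays moved. The work goes in short steps, Python scripts to look and compute and a tool call to move; the robot and the scene stay as the last step left them, time stands still between calls to the robot, and variables do not carry over. Pictures are saved under pics/ and viewed, and the job is handed in when it is done.

Besides the shell and the picture viewer there is one more tool, called after ">>>" as a command line: name --pt "numbers of a row" for each row, then --argument value for the rest. apply_moves: Moves the arm, as the interface text tells. Its arguments: {"type":"object","properties":{"deltas":{"type":"array","items":{"type":"array","items":{"type":"number"}}}},"required":["deltas"]}

```bash
ls; mkdir -p pics; python3 - <<'E'
from plant import r, optics
import cv2,numpy as np
s=r.sense();print({k:np.round(v,3) for k,v in s.items()}, r.tips_ahead)
for n in ["side","top","wrist"]:
    f=optics.grab_frame(n);cv2.imwrite(f"pics/{n}0.png",f["color"][:,:,::-1])
    np.savez(f"{n}0.npz",**f)
    print(n,f["K"].round(1).tolist(),{k:np.round(f[k],3).tolist() for k in("R","t","tool_from_camera") if k in f})
E
```

```text
pics
{'clock': np.float64(0.0), 'joint_pos': array([-1.331,  0.418, -0.01 ,  1.614,  0.005,  1.111, -0.053]), 'joint_velocities': array([ 0.   ,  0.   , -0.001,  0.   , -0.001,  0.001, -0.   ]), 'joint_torque': array([ 0.0000e+00, -8.5126e+01,  6.3900e-01, -4.2601e+01, -4.9000e-02,
        1.9000e-02,  0.0000e+00]), 'eef_pos': array([0.173, 0.6  , 0.222]), 'tool_rot': array([ 0.701, -0.099,  0.099, -0.7  ]), 'wrist_force': array([0.318, 0.868, 0.508]), 'wrist_torque': array([ 0.02 , -0.012,  0.004]), 'finger_gap': np.float64(0.094)} 0.017
side [[440.8, 0.0, 278.1], [0.0, 440.8, 217.3], [0.0, 0.0, 1.0]] {'R': [[0.76, -0.649, -0.018], [-0.484, -0.548, -0.682], [0.433, 0.527, -0.731]], 't': [-0.373, 0.261, 0.973]}
top [[476.5, 0.0, 283.2], [0.0, 476.5, 207.4], [0.0, 0.0, 1.0]] {'R': [[0.021, -1.0, 0.022], [-0.982, -0.025, -0.187], [0.188, -0.018, -0.982]], 't': [-0.04, 0.482, 1.144]}
wrist [[316.7, 0.0, 280.6], [0.0, 316.7, 209.6], [0.0, 0.0, 1.0]] {'tool_from_camera': [[0.001, 0.958, 0.288, -0.084], [0.0, -0.288, 0.958, -0.161], [1.0, -0.0, -0.0, 0.001], [0.0, 0.0, 0.0, 1.0]]}
```

View pics/top0.png

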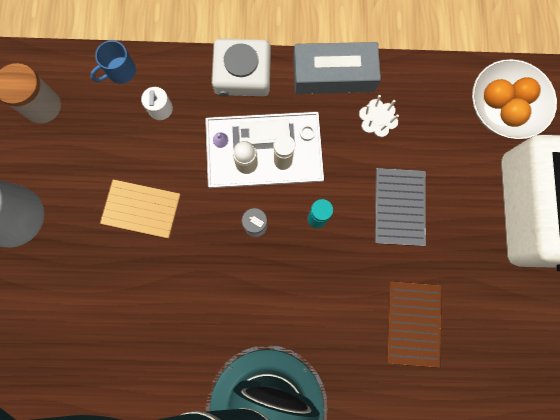

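View pics/side0.png

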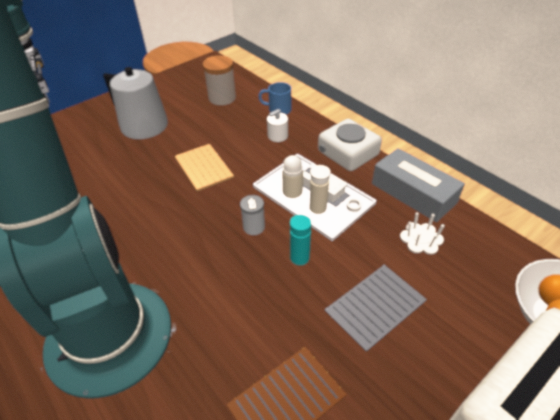

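The top view shows the stout bottle at (245,152), the slim one at (284,150), the box behind them at about (265,133), and the nipple (220,140) and ring (307,133). The cup is at (255,222), the turquoise decoy at (320,212), the mat at (400,207), the board at (140,208) and the rack at (379,117). Next I measure positions.

```bash
cat > h.py <<'E'
import numpy as np,cv2
def load(n): return dict(np.load(n))
def cloud(f,R=None,t=None):
    K=f["K"];R=f["R"] if R is None else R;t=f["t"] if t is None else t
    z=f["range_z"];v,u=np.indices(z.shape)
    c=np.stack([(u-K[0,2])/K[0,0]*z,(v-K[1,2])/K[1,1]*z,z],-1)
    return (c-t)@R, z>0
def ray(f,u,v,h):
    K=f["K"];d=np.array([(u-K[0,2])/K[0,0],(v-K[1,2])/K[1,1],1])@f["R"];o=-f["R"].T@f["t"]
    return o+d*(h-o[2])/d[2]
def project(f,X):
    c=f["R"]@X+f["t"];return (f["K"]@c)[:2]/c[2]
E
python3 - <<'E'
from h import *
f=load("top0.npz");P,ok=cloud(f)
c=f["color"].astype(int)
hsv=cv2.cvtColor(f["color"],cv2.COLOR_RGB2HSV)
for n,(u,v) in dict(bar=(200,250),board=(140,208),mat=(400,207),tray=(225,175),pad=(235,132),box=(265,140),stout=(245,150),slim=(284,144),cup=(255,222),rack=(379,117),teal=(320,210)).items():
    print(n,P[v,u].round(3),c[v,u],hsv[v,u])
# mat/board/tray rects by height/color
def rect(mask,h,name):
    m=cv2.morphologyEx(mask.astype(np.uint8),cv2.MORPH_CLOSE,np.ones((5,5)))
    cs,_=cv2.findContours(m,cv2.RETR_EXTERNAL,cv2.CHAIN_APPROX_NONE)
    k=max(cs,key=cv2.contourArea)[:,0]
    W=np.array([ray(f,u,v,h)[:2] for u,v in k],np.float32)
    (cx,cy),(w,l),a=cv2.minAreaRect(W)
    print(name,round(cx,4),round(cy,4),round(w,3),round(l,3),a)
u,v=np.meshgrid(np.arange(560),np.arange(420))
S,V,H=hsv[...,1],hsv[...,2],hsv[...,0]
rect((u>360)&(u<440)&(v>155)&(v<255)&(S<70),.004,"mat")
rect((u>90)&(u<190)&(v>170)&(v<245)&(V>170),.010,"board")
rect((u>195)&(u<335)&(v>105)&(v<195)&(S<60)&(V>190),.014,"tray")
E
python3 -c "
import cv2
a=cv2.imread('pics/top0.png')[95:250,190:345];cv2.imwrite('pics/topz.png',cv2.resize(a,None,fx=3.8,fy=3.8,interpolation=cv2.INTER_CUBIC))"
```

```text
bar [ 0.376  0.179 -0.001] [93 52 33] [ 10 165  93]
board [0.478 0.335 0.014] [230 179 110] [ 17 133 230]
mat [ 0.499 -0.334  0.003] [122 121 122] [150   2 122]
tray [0.572 0.124 0.006] [252 251 250] [ 15   2 252]
pad [0.69  0.102 0.009] [134 133 135] [135   4 135]
box [0.657 0.021 0.046] [248 246 242] [ 20   6 248]
stout [0.603 0.066 0.128] [248 246 240] [ 23   8 248]
slim [ 0.616 -0.026  0.14 ] [250 248 243] [ 21   7 250]
cup [0.436 0.038 0.097] [250 248 242] [ 23   8 250]
rack [ 0.742 -0.281  0.01 ] [250 248 242] [ 23   8 250]
teal [ 0.462 -0.113  0.134] [ 42 190 184] [ 89 199 190]
mat 0.5016 -0.3337 0.131 0.2 87.98046112060547
board 0.4785 0.3368 0.18 0.118 79.23396301269531
tray 0.6449 0.0249 0.189 0.3 4.927060604095459
```

View pics/wrist0.png

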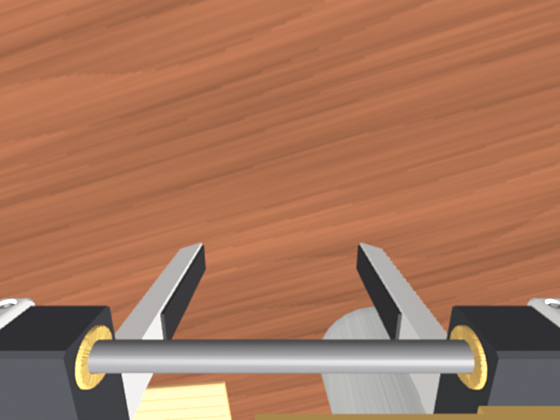

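View pics/topz.png

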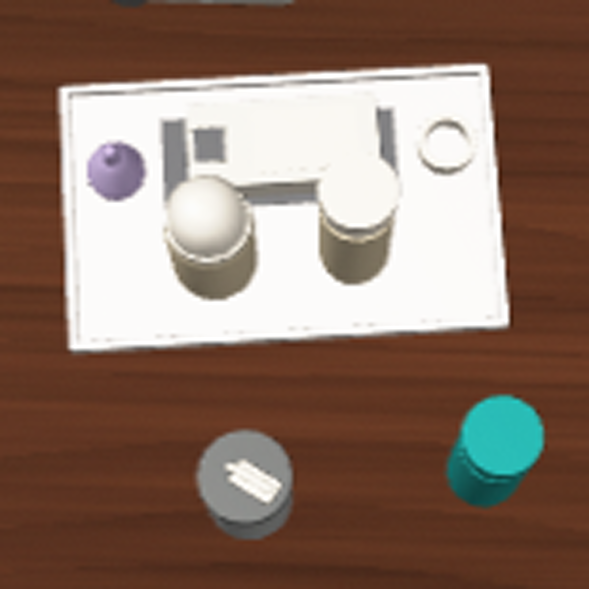

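Rectangle sizes match the given ones (mat 200x131, board 180x118, tray 300x189). Next come the standing items, measured from two views.

```bash
python3 - <<'E'
from h import *
from scipy.optimize import least_squares
from scipy.spatial.transform import Rotation as Ro
print(Ro.from_quat([0.701,-0.099,0.099,-0.7]).as_matrix().round(2))
def circ(p):
    o=least_squares(lambda q:np.hypot(p[:,0]-q[0],p[:,1]-q[1])-q[2],[*p.mean(0),.03],loss='soft_l1',f_scale=.001);return o.x.round(4)
yaw=np.deg2rad(4.93);A=np.array([[np.cos(yaw),np.sin(yaw)],[-np.sin(yaw),np.cos(yaw)]])
pad=np.array([.6449,.0249])+.035*A[0];print("pad",pad)
for n in ("top","side"):
    f=load(n+"0.npz");P,ok=cloud(f);x,y,z=P[...,0],P[...,1],P[...,2]
    for nm,c,top,(lo,hi) in (("slim",(.61,-.025),.140,(.128,.150)),("stout",(.60,.065),.128,(.09,.14)),("cup",(.43,.035),.092,(.085,.11)),("box",(.68,.03),.044,(.036,.053))):
        m=ok&(z>lo)&(z<hi)&(np.hypot(x-c[0],y-c[1])<(.05 if nm!="box" else .09))
        if nm=="box": m&=(np.abs((np.stack([x,y],-1)-pad)@A[0])<.05)
        m=m.astype(np.uint8)
        cs,_=cv2.findContours(m,cv2.RETR_EXTERNAL,cv2.CHAIN_APPROX_NONE);k=max(cs,key=cv2.contourArea)[:,0]
        W=np.array([ray(f,u,v,top)[:2] for u,v in k])
        Z=z[m>0]
        if nm=="box":
            print(n,nm,cv2.minAreaRect(W.astype(np.float32)),np.median(Z))
        else: print(n,nm,circ(W),"cloudmean",P[m>0].mean(0).round(4),"zmed,max",np.median(Z).round(4),Z.max().round(4), "in pad", A@(circ(W)[:2]-pad))
f=load("top0.npz");P,ok=cloud(f)
for u,v in((241,60),(241,85),(241,92),(335,65),(335,88)):print(P[v,u].round(3))
E
```

```text
[[ 0.96 -0.    0.28]
 [-0.28 -0.    0.96]
 [ 0.   -1.   -0.  ]]
pad [0.67977052 0.02790785]
top slim [ 0.6132 -0.0261  0.0248] cloudmean [ 0.613  -0.026   0.1402] zmed,max 0.1406 0.1463 in pad [-0.07096559 -0.04808707]
top stout [0.5969 0.0671 0.0271] cloudmean [0.5997 0.0677 0.1185] zmed,max 0.1211 0.1353 in pad [-0.07919581  0.04616893]
top cup [0.4412 0.0403 0.0289] cloudmean [0.4408 0.0402 0.0941] zmed,max 0.0933 0.1086 in pad [-0.23662294  0.03284872]
top box ((0.6795122623443604, 0.024267423897981644), (0.06134828180074692, 0.13055159151554108), 5.699807643890381) 0.045320508160789474
side slim [ 0.6088 -0.0313  0.0269] cloudmean [ 0.6103 -0.0298  0.1377] zmed,max 0.1385 0.1421 in pad [-0.07579619 -0.0528897 ]
side stout [0.5834 0.0461 0.0333] cloudmean [0.596  0.0598 0.1123] zmed,max 0.1146 0.1301 in pad [-0.09445058  0.02640679]
side cup [0.4383 0.0371 0.0296] cloudmean [0.4381 0.0368 0.0918] zmed,max 0.0911 0.1063 in pad [-0.23978722  0.02990978]
side box ((0.6796363592147827, -0.014126088470220566), (0.06378640979528427, 0.061510469764471054), 6.348555088043213) 0.042954106946509994
[0.857 0.088 0.083]
[0.797 0.087 0.066]
[0.792 0.089 0.034]
[ 0.856 -0.155  0.074]
[ 0.811 -0.16   0.034]
```

>>> apply_moves --pt "94 0 -40 0 0 -0.14 0" --pt "94 0 -40 0 0 -0.141 0" --pt "94 27 -2 -38.7 0 0 0" --pt "94 27 -2 -38.7 0 0 0" --pt "94 27 -2 -38.7 0 0 0" --pt "94 27 -2 -38.7 0 0 0" --pt "94 27 -2 -38.7 0 0 0" --pt "94 27 -2 -38.7 0 0 0" --pt "94 27 -2 -38.7 0 0 0" --pt "94 27 0 -38.7 0 0 0" --pt "94 27 0 -38.7 0 0 0" --pt "94 27 0 -38.7 0 0 0" --pt "94 27 0 -38.7 0 0 0" --pt "94 27 0 -38.7 0 0 0" --pt "94 27 0 -38.7 0 0 0" --pt "94 27 0 -38.7 0 0 0" --pt "94 27 0 -38.7 0 0 0" --pt "94 0 0 0 0 0 0" --pt "94 0 0 0 0 0 0"

```text
clock: 2.05
eef_pos: [0.5784, 0.0192, 0.3159]
tool_rot: [0.707, -0.001, 0.0, -0.707]
wrist_force: [0.1, 1.2, 0.0]
finger_gap: 0.0941
```

```bash
cat > w.py <<'E'
from plant import r, optics
import sys
from h import *
from scipy.spatial.transform import Rotation as Ro
def wrist(name):
    s=r.sense();f=optics.grab_frame("wrist");cv2.imwrite(f"pics/{name}.png",f["color"][:,:,::-1])
    Rt=Ro.from_quat(s["tool_rot"]).as_matrix();T=f["tool_from_camera"]
    Rwc=Rt@T[:3,:3];o=Rt@T[:3,3]+s["eef_pos"]
    f["R"]=Rwc.T;f["t"]=-Rwc.T@o
    np.savez(name+".npz",**f)
    print(s["clock"],s["eef_pos"].round(4),Rt.round(3).tolist(),s["joint_pos"].round(2),"F",s["wrist_force"].round(1),"gap",s["finger_gap"].round(4))
    return f
if __name__=="__main__": wrist(sys.argv[1])
E
python3 w.py w1
```

```text
Traceback (most recent call last):
  File "w.py", line 13, in <module>
    if __name__=="__main__": wrist(sys.argv[1])
                             ~~~~~^^^^^^^^^^^^^
  File "w.py", line 11, in wrist
    print(s["clock"],s["eef_pos"].round(4),Rt.round(3).tolist(),s["joint_pos"].round(2),"F",s["wrist_force"].round(1),"gap",s["finger_gap"].round(4))
                                                                                                                            ^^^^^^^^^^^^^^^^^^^^^
AttributeError: 'float' object has no attribute 'round'
```

View pics/w1.png

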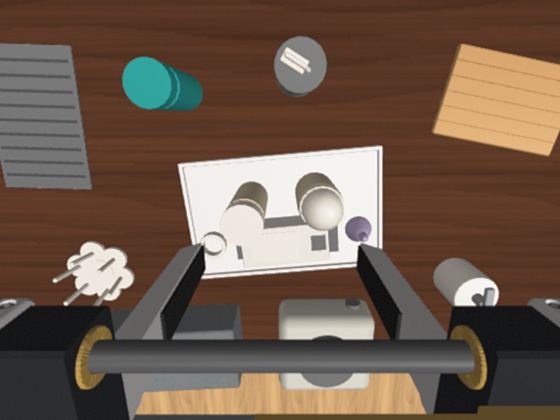

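The wrist view shows the slim cap at (243,215), the stout dome at (321,205), the cup lid at (299,65) and the box at about (288,245). I'll segment the caps here and in the top view.

```bash
sed -i 's/s\["finger_gap"\].round(4)/round(float(s["finger_gap"]),4)/' w.py; python3 - <<'E'
from h import *
from scipy.optimize import least_squares
def circ(p,loss='soft_l1'):
    o=least_squares(lambda q:np.hypot(p[:,0]-q[0],p[:,1]-q[1])-q[2],[*p.mean(0),.03],loss=loss,f_scale=.001);return o.x.round(4)
F={}
for n in ("w1","top0"):
    f=F[n]=load(n+".npz");P,ok=cloud(f);x,y,z=P[...,0],P[...,1],P[...,2]
    for nm,c,(lo,hi),hs in (("slim",(.61,-.028),(.130,.150),(.14,)),("stout",(.60,.065),(.105,.14),(.105,.108,.112)),("stoutbody",(.60,.065),(.083,.14),(.083,)),("cup",(.44,.038),(.085,.112),(.092,))):
        m=(ok&(z>lo)&(z<hi)&(np.hypot(x-c[0],y-c[1])<.045)).astype(np.uint8)
        cs,_=cv2.findContours(m,cv2.RETR_EXTERNAL,cv2.CHAIN_APPROX_NONE);k=max(cs,key=cv2.contourArea)[:,0]
        print(n,nm,"px",cv2.minEnclosingCircle(k),"med",P[m>0].mean(0).round(4))
        for h in hs:
            print("   ",h,circ(np.array([ray(f,u,v,h)[:2] for u,v in k])))
    m=ok&(z>.004)&(z<.02)&(abs(x-.645)<.2)&(abs(y-.025)<.2)
f=F["w1"]
hsv=cv2.cvtColor(f["color"],cv2.COLOR_RGB2HSV);S,V=hsv[...,1],hsv[...,2]
u,v=np.meshgrid(np.arange(560),np.arange(420))
def rect(mask,h,name):
    m=cv2.morphologyEx(mask.astype(np.uint8),cv2.MORPH_CLOSE,np.ones((5,5)))
    cs,_=cv2.findContours(m,cv2.RETR_EXTERNAL,cv2.CHAIN_APPROX_NONE);k=max(cs,key=cv2.contourArea)[:,0]
    W=np.array([ray(f,a,b,h)[:2] for a,b in k],np.float32);print(name,cv2.minAreaRect(W))
P,ok=cloud(f)
for a,b in((182,165),(380,149)): print("tray front corner",ray(f,a,b,.014))
for a,b in((290,255),(270,244),(243,262),(329,258)): print(P[b,a].round(4),ray(f,a,b,.044).round(4))
E
python3 -c "
import cv2
a=cv2.imread('pics/w1.png')[140:290,170:390];cv2.imwrite('pics/w1z.png',cv2.resize(a,None,fx=3.6,fy=3.6,interpolation=cv2.INTER_CUBIC))"
```

```text
w1 slim px ((241.4642791748047, 224.0), 22.039060592651367) med [ 0.6129 -0.0241  0.1387]
    0.14 [ 0.6129 -0.0239  0.0247]
w1 stout px ((322.515869140625, 209.52479553222656), 20.967384338378906) med [0.6016 0.0693 0.121 ]
    0.105 [0.6069 0.0715 0.0255]
    0.108 [0.606  0.0711 0.0253]
    0.112 [0.6048 0.0706 0.0251]
w1 stoutbody px ((320.5, 206.5), 24.382469177246094) med [0.5989 0.068  0.1155]
    0.083 [0.6091 0.0723 0.0305]
w1 cup px ((299.0, 64.5), 28.93537139892578) med [0.4411 0.0418 0.0924]
    0.092 [0.4415 0.0418 0.0291]
top0 slim px ((284.2423400878906, 145.4386444091797), 10.796857833862305) med [ 0.6133 -0.0261  0.1403]
    0.14 [ 0.6136 -0.0261  0.0245]
top0 stout px ((244.31967163085938, 151.3360595703125), 10.745382308959961) med [0.6018 0.0683 0.1222]
    0.105 [0.6073 0.0696 0.0251]
    0.108 [0.6064 0.0693 0.0251]
    0.112 [0.6051 0.0691 0.025 ]
top0 stoutbody px ((244.48484802246094, 153.3787841796875), 12.631817817687988) med [0.5988 0.0676 0.1159]
    0.083 [0.6093 0.07   0.0293]
top0 cup px ((254.26144409179688, 220.1372528076172), 12.446407318115234) med [0.4408 0.0402 0.0941]
    0.092 [0.4412 0.0403 0.0289]
tray front corner [ 0.56475149 -0.1243458   0.014     ]
tray front corner [0.54221734 0.16372363 0.014     ]
[0.6952 0.0339 0.0436] [0.695  0.0339 0.044 ]
[0.6779 0.0042 0.0426] [0.6773 0.0043 0.044 ]
[ 0.7251 -0.0417  0.0056] [ 0.7064 -0.0366  0.044 ]
[0.7008 0.0926 0.0423] [0.7    0.0923 0.044 ]
```

View pics/w1z.png

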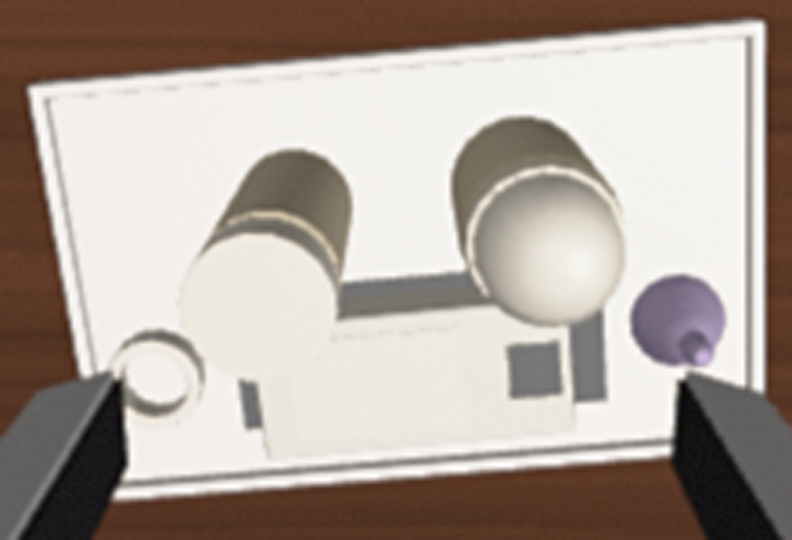

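>>> apply_moves --pt "80 8 20 -11 0 0 0" --pt "80 8 25 -11 0 0 0" --pt "80 8 25 -11 0 0 0" --pt "80 9 25 -12 0 0 0" --pt "80 0 20 0 0 0 0" --pt "80 0 0 0 0 0 0" --pt "80 0 0 0 0 0 0"

```text
clock: 2.8
eef_pos: [0.6112, -0.0237, 0.2022]
tool_rot: [-0.707, -0.001, 0.001, 0.707]
wrist_force: [-0.8, 0.7, 1.4]
finger_gap: 0.0802
```

>>> apply_moves --pt "80 1 20 -2 0 0 0" --pt "80 0 25 0 0 0 0" --pt "80 0 25 0 0 0 0" --pt "80 0 20 0 0 0 0" --pt "80 0 15 0 0 0 0" --pt "80 0 4 0 0 0 0" --pt "80 0 0 0 0 0 0" --pt "80 0 0 0 0 0 0"

```text
clock: 3.6
eef_pos: [0.613, -0.0268, 0.0937]
tool_rot: [-0.707, -0.001, -0.0, 0.707]
wrist_force: [0.1, -0.7, 0.4]
finger_gap: 0.0797
```

```bash
python3 w.py w2
```

```text
3.6 [ 0.613  -0.0268  0.0937] [[1.0, 0.002, -0.0], [0.0, 0.0, 1.0], [0.002, -1.0, 0.0]] [-0.29  0.57  0.38  1.76 -0.27  0.86  1.78] F [ 0.1 -0.7  0.4] gap 0.0797
```

View pics/w2.png

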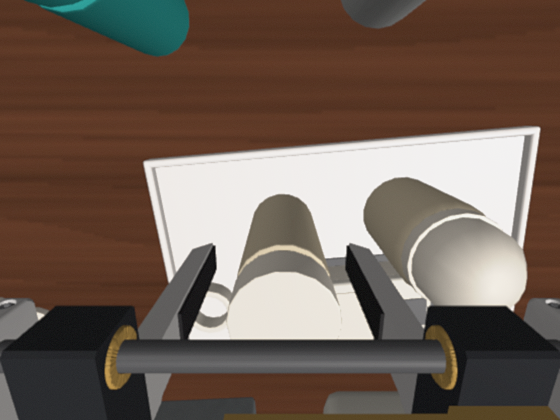

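The slim bottle sits centred between the fingers (cap centre at about u=285 against 281) and the stout one is clear. Closing.

>>> apply_moves --pt "40 0 0 0 0 0 0" --pt "40 0 0 0 0 0 0" --pt "40 0 0 0 0 0 0" --pt "40 0 0 0 0 0 0" --pt "40 0 0 0 0 0 0" --pt "40 0 0 0 0 0 0"

```text
clock: 4.25
eef_pos: [0.6124, -0.0269, 0.0926]
tool_rot: [0.707, 0.0, -0.0, -0.707]
wrist_force: [-0.1, 0.9, 0.9]
finger_gap: 0.0499
```

>>> apply_moves --pt "40 0 -10 0 0 0 0" --pt "40 0 -20 0 0 0 0" --pt "40 0 -30 0 0 0 0" --pt "40 0 -25 -5 0 0 0" --pt "40 -2 -15 -15 0 0 0" --pt "40 -6 0 -28 0 0 0" --pt "40 -8 0 -36 0 0 0" --pt "40 -8 0 -40 0 0 0" --pt "40 -8 0 -40 0 0 0" --pt "40 -8 0 -40 0 0 0" --pt "40 -8 0 -40 0 0 0" --pt "40 -7 0 -34 0 0 0" --pt "40 -4 0 -20 0 0 0" --pt "40 -1 0 -10 0 0 0" --pt "40 0 0 0 0 0 0" --pt "40 0 0 0 0 0 0"

```text
clock: 5.85
eef_pos: [0.5527, -0.3339, 0.1923]
tool_rot: [-0.707, -0.0, 0.0, 0.707]
wrist_force: [-0.1, 0.2, -1.2]
finger_gap: 0.0497
```

```bash
python3 w.py w3
```

```text
5.85 [ 0.5527 -0.3339  0.1923] [[1.0, -0.0, -0.001], [0.001, 0.001, 1.0], [-0.0, -1.0, 0.001]] [ 0.15  0.52  0.48  1.6  -0.27  1.09  2.28] F [-0.1  0.2 -1.2] gap 0.0497
```

View pics/w3.png

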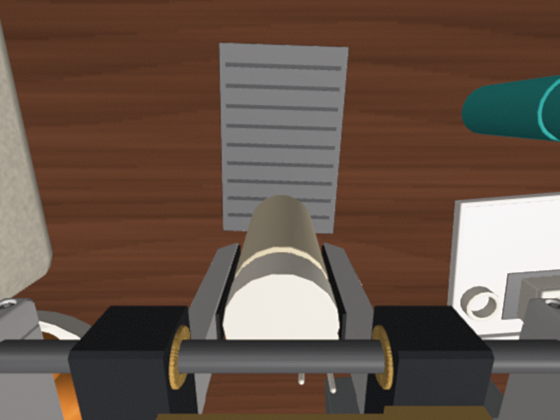

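>>> apply_moves --pt "40 0 25 -1 0 0 0" --pt "40 0 30 0 0 0 0" --pt "40 0 25 0 0 0 0" --pt "40 0 12 0 0 0 0" --pt "40 0 5 0 0 0 0" --pt "40 0 3 0 0 0 0" --pt "40 0 0 0 0 0 0" --pt "40 0 0 0 0 0 0"

```text
clock: 6.7
eef_pos: [0.5528, -0.3361, 0.0935]
tool_rot: [0.707, 0.001, 0.0, -0.707]
wrist_force: [-0.3, -0.1, -1.2]
finger_gap: 0.0495
```

>>> apply_moves --pt "40 0 1.5 0 0 0 0" --pt "40 0 0 0 0 0 0" --pt "40 0 0 0 0 0 0"

```text
clock: 7.0
eef_pos: [0.5524, -0.336, 0.0912]
tool_rot: [0.707, 0.0, 0.0, -0.707]
wrist_force: [-0.8, -0.3, -1.9]
finger_gap: 0.0495
```

>>> apply_moves --pt "40 0 1 0 0 0 0" --pt "40 0 0 0 0 0 0" --pt "40 0 0 0 0 0 0"

```text
clock: 7.3
eef_pos: [0.5525, -0.3361, 0.0905]
tool_rot: [0.707, 0.0, 0.0, -0.707]
wrist_force: [-1.9, 1.7, 6.4]
finger_gap: 0.0497
```

Contact (+6 N). Releasing gently to about 80 mm, then straight up.

>>> apply_moves --pt "56 0 -0.5 0 0 0 0" --pt "66 0 0 0 0 0 0" --pt "78 0 0 0 0 0 0" --pt "78 0 0 0 0 0 0" --pt "78 0 -10 0 0 0 0" --pt "78 0 -25 0 0 0 0" --pt "78 0 -35 0 0 0 0" --pt "78 0 -35 0 0 0 0" --pt "78 0 -15 0 0 0 0" --pt "90 6 0 30 0 0 0" --pt "90 6 0 42 0 0 0" --pt "90 6 0 44 0 0 0" --pt "90 6 0 46 0 0 0" --pt "90 6 0 46 0 0 0" --pt "90 6 0 46 0 0 0" --pt "90 6 0 46 0 0 0" --pt "90 5 0 46 0 0 0" --pt "90 3 0 40 0 0 0" --pt "90 0 0 19 0 0 0" --pt "90 0 0 0 0 0 0"

```text
clock: 9.3
eef_pos: [0.602, 0.0726, 0.2103]
tool_rot: [-0.707, -0.001, 0.002, 0.707]
wrist_force: [-0.3, -0.2, 0.2]
finger_gap: 0.0903
```

```bash
python3 w.py w4; python3 - <<'E'
from plant import optics
import cv2
f=optics.grab_frame("side");cv2.imwrite("pics/s1.png",f["color"][:,:,::-1])
E
```

```text
9.3 [0.602  0.0726 0.2103] [[1.0, -0.001, -0.005], [0.005, 0.001, 1.0], [-0.001, -1.0, 0.001]] [-0.47  0.42  0.4   1.69 -0.18  1.08  1.55] F [-0.3 -0.2  0.2] gap 0.0903
```

View pics/w4.png

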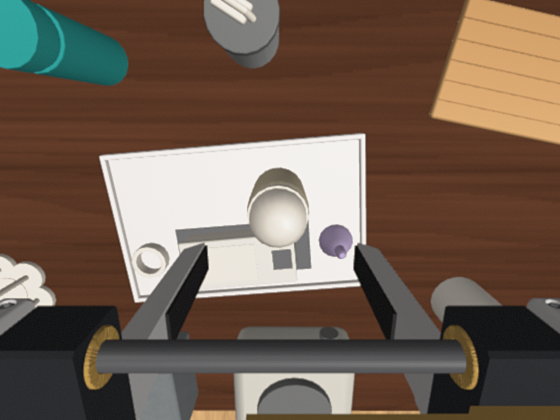

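View pics/s1.png

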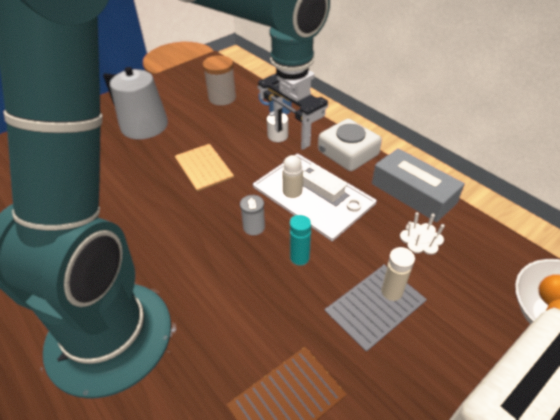

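The side view shows the slim bottle upright on the mat at (397,275). In the wrist view the stout dome is at (278,217), about 2.5 mm to -y of the tool, so I correct that and descend.

>>> apply_moves --pt "84 1 20 -2.5 0 0 0" --pt "84 0 30 0 0 0 0" --pt "84 0 30 0 0 0 0" --pt "84 0 30 0 0 0 0" --pt "84 0 20 0 0 0 0" --pt "84 0 11 0 0 0 0" --pt "84 0 5 0 0 0 0" --pt "84 0 0 0 0 0 0" --pt "84 0 0 0 0 0 0"

```text
clock: 10.3
eef_pos: [0.6039, 0.0664, 0.0655]
tool_rot: [-0.707, -0.0, -0.0, 0.707]
wrist_force: [0.4, 0.0, 0.1]
finger_gap: 0.0839
```

```bash
python3 w.py w5
```

```text
10.3 [0.6039 0.0664 0.0655] [[1.0, 0.001, 0.0], [-0.0, 0.0, 1.0], [0.001, -1.0, 0.0]] [-0.42  0.6   0.34  1.79 -0.26  0.8   1.62] F [0.4 0.  0.1] gap 0.0839
```

View pics/w5.png

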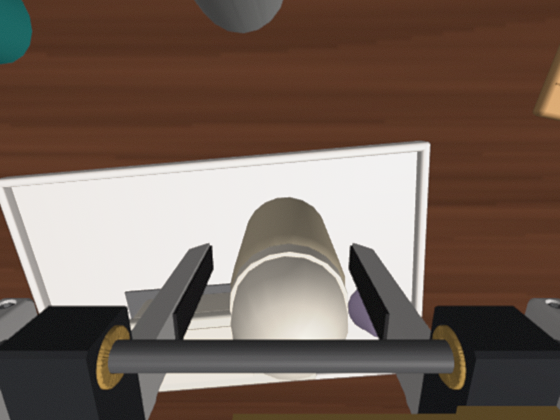

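The dome's midline is at u=289, so the bottle is about 3 mm to +y. I shift, then close.

>>> apply_moves --pt "84 -0.5 0 3 0 0 0" --pt "84 0 0 0 0 0 0" --pt "84 0 0 0 0 0 0" --pt "84 0 0 0 0 0 0" --pt "50 0 0 0 0 0 0" --pt "50 0 0 0 0 0 0" --pt "50 0 0 0 0 0 0" --pt "50 0 0 0 0 0 0" --pt "50 0 0 0 0 0 0"

```text
clock: 11.25
eef_pos: [0.6028, 0.0696, 0.0645]
tool_rot: [0.707, 0.0, -0.0, -0.707]
wrist_force: [0.1, 1.2, 0.3]
finger_gap: 0.0595
```

>>> apply_moves --pt "50 0 -10 0 0 0 0" --pt "50 0 -25 0 0 0 0" --pt "50 0 -35 0 0 0 0" --pt "50 0 -35 0 0 0 0" --pt "50 0 -35 0 0 0 0" --pt "50 0 -25 -10 0 0 0" --pt "50 -9 -20 -25 0 0 0" --pt "50 -14 0 -36 0 0 0" --pt "50 -15 0 -40 0 0 0" --pt "50 -15 0 -40 0 0 0" --pt "50 -15 0 -40 0 0 0" --pt "50 -15 0 -40 0 0 0" --pt "50 -15 0 -40 0 0 0" --pt "50 -15 0 -40 0 0 0" --pt "50 -14 0 -36 0 0 0" --pt "50 -12 0 -30 0 0 0" --pt "50 -8 0 -17 0 0 0" --pt "50 -4 0 -7 0 0 0" --pt "50 0 0 0 0 0 0" --pt "50 0 0 0 0 0 0"

```text
clock: 13.25
eef_pos: [0.4525, -0.3304, 0.2496]
tool_rot: [-0.707, -0.001, 0.0, 0.707]
wrist_force: [0.3, -0.3, 0.5]
finger_gap: 0.0598
```

```bash
python3 w.py w6
```

```text
13.25 [ 0.4525 -0.3304  0.2496] [[1.0, 0.0, -0.001], [0.001, 0.0, 1.0], [0.0, -1.0, 0.0]] [ 0.09  0.31  0.6   1.76 -0.2   1.12  2.32] F [ 0.3 -0.3  0.5] gap 0.0598
```

View pics/w6.png

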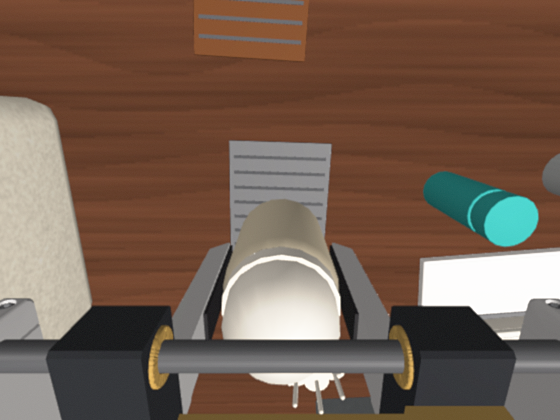

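>>> apply_moves --pt "50 0 20 -1 0 0 0" --pt "50 0 35 0 0 0 0" --pt "50 0 35 0 0 0 0" --pt "50 0 35 0 0 0 0" --pt "50 0 30 0 0 0 0" --pt "50 0 15 0 0 0 0" --pt "50 0 9 0 0 0 0" --pt "50 0 4 0 0 0 0" --pt "50 0 0 0 0 0 0" --pt "50 0 0 0 0 0 0" --pt "50 0 0 0 0 0 0"

```text
clock: 14.4
eef_pos: [0.4523, -0.3327, 0.0674]
tool_rot: [0.707, 0.001, 0.0, -0.707]
wrist_force: [0.1, 0.7, -0.4]
finger_gap: 0.0592
```

>>> apply_moves --pt "50 0 2.5 0 0 0 0" --pt "50 0 1.5 0 0 0 0" --pt "50 0 0 0 0 0 0" --pt "50 0 0 0 0 0 0"

```text
clock: 14.8
eef_pos: [0.4518, -0.3325, 0.0625]
tool_rot: [0.707, 0.0, -0.0, -0.707]
wrist_force: [0.3, -0.2, -0.7]
finger_gap: 0.0595
```

>>> apply_moves --pt "50 0 1 0 0 0 0" --pt "50 0 0 0 0 0 0" --pt "50 0 0 0 0 0 0"

```text
clock: 15.1
eef_pos: [0.452, -0.3325, 0.0624]
tool_rot: [-0.707, -0.0, -0.0, 0.707]
wrist_force: [-4.3, 4.9, 19.0]
finger_gap: 0.0599
```

>>> apply_moves --pt "62 0 -0.5 0 0 0 0" --pt "72 0 0 0 0 0 0" --pt "84 0 0 0 0 0 0" --pt "84 0 0 0 0 0 0" --pt "84 0 -10 0 0 0 0" --pt "84 0 -30 0 0 0 0" --pt "84 0 -40 0 0 0 0" --pt "84 0 -45 0 0 0 0" --pt "84 0 -45 0 0 0 0" --pt "84 10 -20 25 0 0 0" --pt "84 16 -10 42 0 0 0" --pt "84 18 0 46 0 0 0" --pt "84 18 0 46 0 0 0" --pt "84 18 0 46 0 0 0" --pt "84 18 0 46 0 0 0" --pt "84 18 0 46 0 0 0" --pt "84 16 0 40 0 0 0" --pt "84 10 0 20 0 0 0" --pt "84 4 0 5 0 0 0" --pt "84 0 0 0 0 0 0"

```text
clock: 17.1
eef_pos: [0.5979, 0.0296, 0.2622]
tool_rot: [0.707, 0.0, -0.0, -0.707]
wrist_force: [-0.1, -0.7, 0.4]
finger_gap: 0.084
```

```bash
python3 w.py w7; python3 - <<'E'
from plant import optics
import cv2,numpy as np
for n in("side","top"):
    f=optics.grab_frame(n);cv2.imwrite(f"pics/{n}2.png",f["color"][:,:,::-1]);np.savez(n+"2.npz",**f)
E
```

```text
17.1 [0.5979 0.0296 0.2622] [[1.0, 0.0, -0.001], [0.001, -0.001, 1.0], [0.0, -1.0, -0.001]] [-0.44  0.36  0.43  1.65 -0.16  1.17  1.61] F [-0.1 -0.7  0.4] gap 0.084
```

View pics/w7.png

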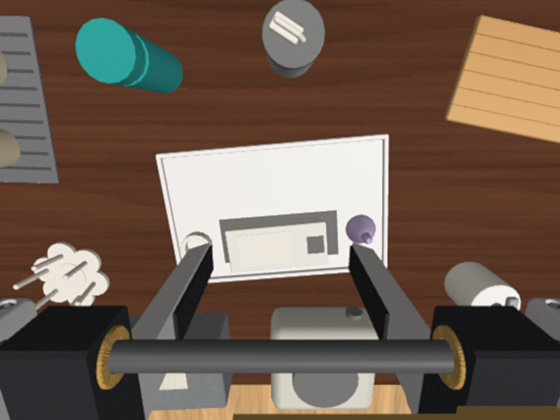

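View pics/side2.png

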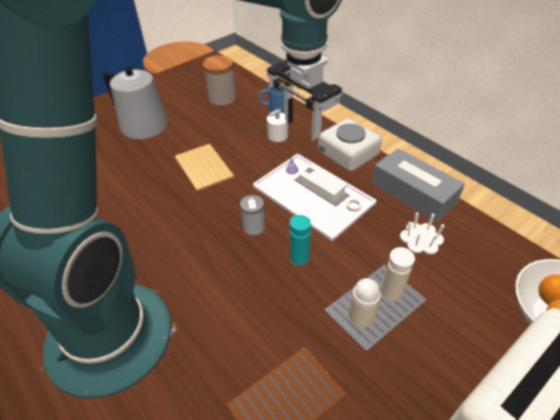

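View pics/top2.png

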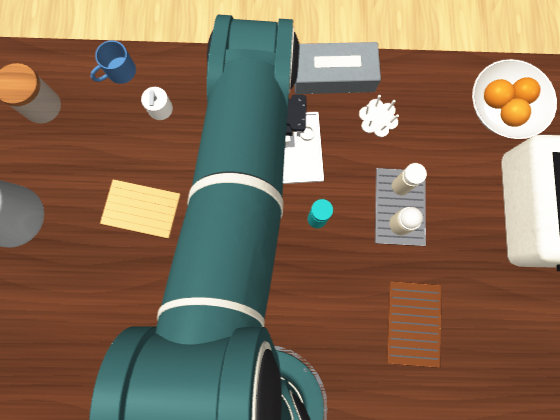

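Both bottles stand on the mat. The wrist view shows the box at (228-330, 218-275), the pad and the tray outline. Next I measure the box and pad.

```bash
python3 - <<'E'
from h import *
f=load("w7.npz");P,ok=cloud(f);z=P[...,2]
def rect(m,h,name):
    m=cv2.morphologyEx(m.astype(np.uint8),cv2.MORPH_CLOSE,np.ones((5,5)))
    cs,_=cv2.findContours(m,cv2.RETR_EXTERNAL,cv2.CHAIN_APPROX_NONE);k=max(cs,key=cv2.contourArea)[:,0]
    W=np.array([ray(f,a,b,h)[:2] for a,b in k],np.float32);print(name,cv2.minAreaRect(W),len(k))
    return W
u,v=np.meshgrid(np.arange(560),np.arange(420))
roi=(u>222)&(u<338)&(v>205)&(v<282)
rect(ok&roi&(z>.036)&(z<.052),.044,"box")
hsv=cv2.cvtColor(f["color"],cv2.COLOR_RGB2HSV)
g=(hsv[...,1]<40)&(hsv[...,2]<170)&(u>210)&(u<345)&(v>200)&(v<282)&(z<.02)
W=rect(g|((u>222)&(u<335)&(v>222)&(v<262)),.008,"pad")
m=ok&(u>222)&(u<338)&(v>205)&(v<282)&(z>.036)&(z<.052);print(np.median(z[m]),P[m].mean(0))
t=((hsv[...,1]<60)&(hsv[...,2]>200)&(u>150)&(u<395)&(v>130)&(v<235))
ys,xs=np.where(t)
# front edge line of tray
cols=range(175,380,5);pts=np.array([ray(f,c,np.where(t[:,c])[0].min(),.014)[:2] for c in cols])
p=np.polyfit(pts[:,1],pts[:,0],1);print("front edge yaw",np.degrees(-np.arctan(p[0])),"x at y=.025",np.polyval(p,.0249))
rows=range(145,225,5);pr=np.array([ray(f,np.where(t[r])[0].max(),r,.014)[:2] for r in rows]);print("y+ edge",pr[[0,-1]],)
pl=np.array([ray(f,np.where(t[r])[0].min(),r,.014)[:2] for r in range(165,225,5)]);print("y- edge",pl[[0,-1]])
E
python3 -c "
import cv2
a=cv2.imread('pics/w7.png')[120:300,150:400];cv2.imwrite('pics/w7z.png',cv2.resize(a,None,fx=3.2,fy=3.2,interpolation=cv2.INTER_CUBIC))"
```

```text
box ((0.6781662702560425, 0.025988109409809113), (0.0609646812081337, 0.12973958253860474), 5.689182758331299) 277
pad ((0.680947482585907, 0.02815942093729973), (0.0767541453242302, 0.16392742097377777), 2.3638949394226074) 321
0.043223732202473844 [0.67787306 0.0260212  0.04314832]
front edge yaw 4.883535122488604 x at y=.025 0.5503076813092455
y+ edge [[0.55116588 0.16584976]
 [0.65176902 0.1742407 ]]
y- edge [[ 0.5767283  -0.12832282]
 [ 0.65187618 -0.12167913]]
```

View pics/w7z.png

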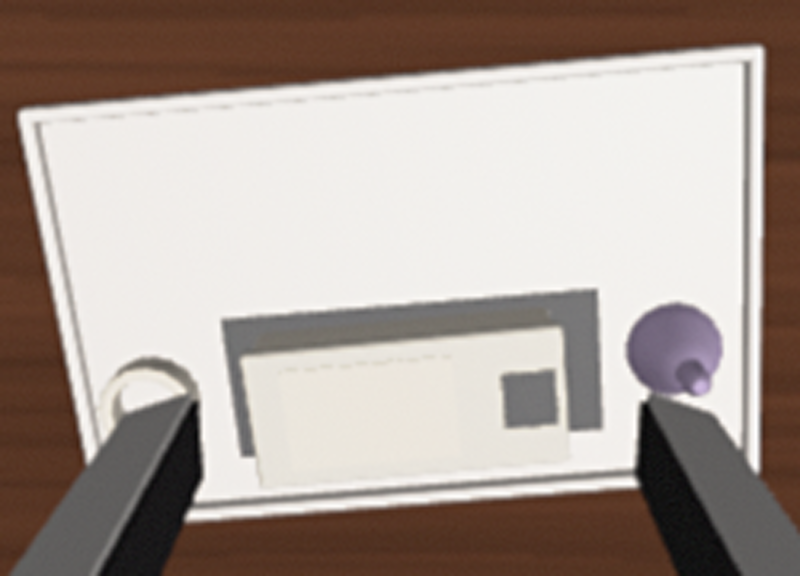

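>>> apply_moves --pt "84 0 0 0 0 0.147 0" --pt "84 0 0 0 0 0.147 0" --pt "84 0 0 0 0 0.147 0" --pt "84 0 0 0 0 0.147 0" --pt "84 0 0 0 0 0.147 0" --pt "84 0 0 0 0 0.147 0" --pt "84 0 0 0 0 0.147 0" --pt "84 0 0 0 0 0.147 0" --pt "84 0 0 0 0 0.147 0" --pt "84 0 0 0 0 0.147 0" --pt "84 3 20 20 0 0 0" --pt "84 4 30 30 0 0 0" --pt "84 4 20 29 0 0 0" --pt "78 0 0 0 0 0 0" --pt "78 0 0 0 0 0 0"

```text
clock: 18.75
eef_pos: [0.6772, 0.0249, 0.1917]
tool_rot: [0.525, -0.475, 0.475, -0.524]
wrist_force: [0.3, -0.1, 0.7]
finger_gap: 0.0783
```

```bash
python3 w.py w8
```

```text
18.75 [0.6772 0.0249 0.1917] [[0.099, -0.001, 0.995], [-0.995, -0.001, 0.099], [0.001, -1.0, -0.001]] [-0.52  0.62  0.66  1.52 -0.4   1.14  0.32] F [ 0.3 -0.1  0.7] gap 0.0783
```

View pics/w8.png

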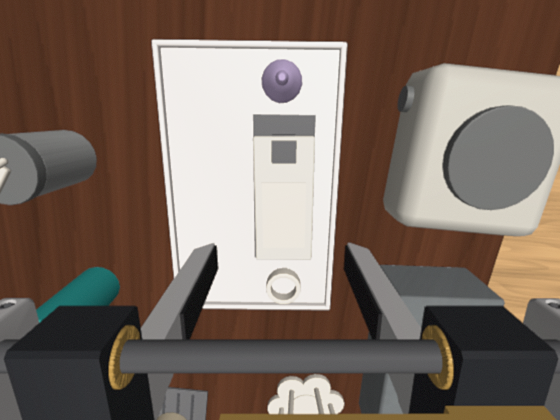

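```bash
python3 - <<'E'
from h import *
f=load("w8.npz");P,ok=cloud(f);z=P[...,2]
m=(ok&(z>.036)&(z<.052)&(abs(P[...,0]-.68)<.05)&(abs(P[...,1]-.026)<.069)).astype(np.uint8)
m=cv2.morphologyEx(m,cv2.MORPH_OPEN,np.ones((5,5)))
cs,_=cv2.findContours(m,cv2.RETR_EXTERNAL,cv2.CHAIN_APPROX_NONE);k=max(cs,key=cv2.contourArea)[:,0]
print(cv2.minAreaRect(np.array([ray(f,a,b,.044)[:2] for a,b in k],np.float32)))
hsv=cv2.cvtColor(f["color"],cv2.COLOR_RGB2HSV)
u,v=np.meshgrid(np.arange(560),np.arange(420))
t=((hsv[...,1]<60)&(hsv[...,2]>200)&(u>140)&(u<360)&(v>35)&(v<240))
for r in(60,100,240-5): 
    w=np.where(t[r])[0];print(ray(f,w.min(),r,.014),ray(f,w.max(),r,.014))
E
```

```text
((0.6800486445426941, 0.02695811539888382), (0.05940927937626839, 0.12931333482265472), 5.694526672363281)
[0.54074556 0.14822745 0.014     ] [0.72674626 0.16656069 0.014     ]
[0.54415929 0.11135878 0.014     ] [0.72952643 0.1296531  0.014     ]
[ 0.55593853 -0.03451137  0.014     ] [ 0.74179537 -0.01607552  0.014     ]
```

>>> apply_moves --pt "78 -1.5 20 2 0 0 0" --pt "78 0 35 0 0 0 0" --pt "78 0 35 0 0 0 0" --pt "78 0 30 0 0 0 0" --pt "78 0 20 0 0 0 0" --pt "78 0 12 0 0 0 0" --pt "78 0 6 0 0 0 0" --pt "78 0 0 0 0 0 0" --pt "78 0 0 0 0 0 0"

```text
clock: 19.7
eef_pos: [0.6799, 0.0283, 0.0353]
tool_rot: [-0.524, 0.474, -0.474, 0.525]
wrist_force: [-0.9, -1.0, -0.0]
finger_gap: 0.0781
```

```bash
python3 w.py w9
```

```text
19.7 [0.6799 0.0283 0.0353] [[0.101, 0.002, 0.995], [-0.995, 0.0, 0.101], [0.0, -1.0, 0.002]] [-0.47  0.8   0.57  1.6  -0.51  0.89  0.39] F [-0.9 -1.  -0. ] gap 0.0781
```

View pics/w9.png

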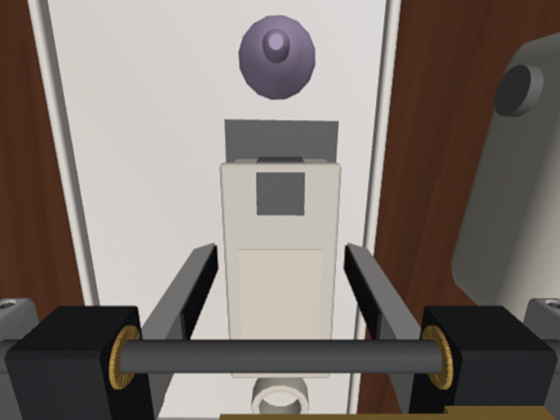

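The box is centred between the fingers. I go 3 mm lower and close.

>>> apply_moves --pt "78 1 3 0 0 0 0" --pt "78 0 0 0 0 0 0" --pt "50 0 0 0 0 0 0" --pt "50 0 0 0 0 0 0" --pt "50 0 0 0 0 0 0" --pt "50 0 0 0 0 0 0" --pt "50 0 0 0 0 0 0"

```text
clock: 20.45
eef_pos: [0.6795, 0.0273, 0.0311]
tool_rot: [-0.525, 0.474, -0.474, 0.525]
wrist_force: [0.5, -0.1, 0.4]
finger_gap: 0.0592
```

>>> apply_moves --pt "50 0 -10 0 0 0 0" --pt "50 0 -20 0 0 0 0" --pt "50 0 -30 0 0 0 0" --pt "50 0 -30 0 0 0 0" --pt "50 0 -30 0 0 0 0" --pt "50 0 -20 0 0 0.07 0" --pt "50 0 0 0 0 0.08 0" --pt "50 0 0 0 0 0.08 0" --pt "50 0 0 0 0 0.059 0" --pt "50 -10 0 -9.5 0 0 0" --pt "50 -20 0 -19 0 0 0" --pt "50 -30 0 -29 0 0 0" --pt "50 -32 0 -31 0 0 0" --pt "50 -32 0 -31 0 0 0" --pt "50 -32 0 -31 0 0 0" --pt "50 -32 0 -31 0 0 0" --pt "50 -30 0 -29 0 0 0" --pt "50 -20 0 -19 0 0 0" --pt "50 -10 0 -9 0 0 0" --pt "50 0 0 0 0 0 0"

```text
clock: 22.45
eef_pos: [0.4902, 0.3173, 0.1711]
tool_rot: [-0.452, 0.544, -0.544, 0.452]
wrist_force: [0.3, -0.7, -0.3]
finger_gap: 0.0595
```

>>> apply_moves --pt "50 -10 0 -10 0 0 0" --pt "50 -8 0 -7 0 0 0" --pt "50 0 0 0 0 0 0" --pt "50 0 0 0 0 0 0"

```text
clock: 22.85
eef_pos: [0.4784, 0.336, 0.171]
tool_rot: [0.451, -0.545, 0.545, -0.451]
wrist_force: [0.2, -0.5, -1.9]
finger_gap: 0.0598
```

```bash
python3 w.py w10;  python3 - <<'E'
from plant import optics
import cv2,numpy as np
for n in("side","top"):
    f=optics.grab_frame(n);cv2.imwrite(f"pics/{n}3.png",f["color"][:,:,::-1]);np.savez(n+"3.npz",**f)
E
```

```text
22.85 [0.4784 0.336  0.171 ] [[-0.187, 0.0, 0.982], [-0.982, -0.0, -0.187], [0.0, -1.0, 0.0]] [-1.23  0.49  0.74  1.79 -0.39  1.01 -0.52] F [ 0.2 -0.5 -1.9] gap 0.0598
```

View pics/w10.png

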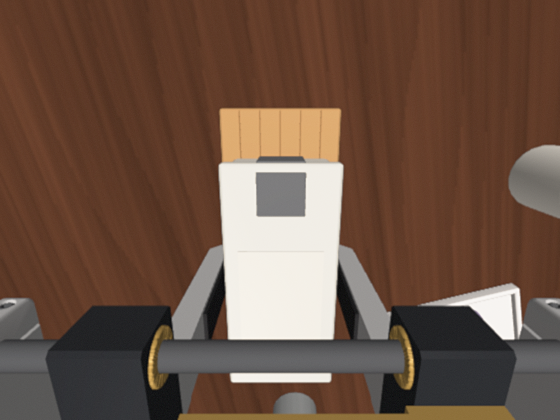

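View pics/side3.png

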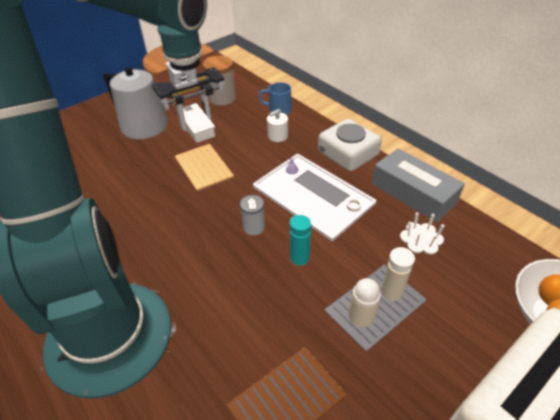

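```bash
python3 - <<'E'
from h import *
f=load("w10.npz")
for p in((220.5,108.5),(340,108.5)):print(ray(f,*p,.010))
a=ray(f,220.5,108.5,.010);b=ray(f,340,108.5,.010);d=(b-a)[:2];print(np.linalg.norm(d),np.degrees(np.arctan2(d[1],d[0])))
n=np.array([d[1],-d[0]])/np.linalg.norm(d); print("center",(a+b)[:2]/2+n*.09)
# pad now, side and box
P,ok=cloud(f)
# box end in grasp: near edge rows 163(far top edge) & 382
for v in(164,381):print(ray(f,281,v,.171-.0311+.044))
g=load("top3.npz");hsv=cv2.cvtColor(g["color"],cv2.COLOR_RGB2HSV);u,v=np.meshgrid(np.arange(560),np.arange(420))
m=((hsv[...,1]<40)&(hsv[...,2]<170)&(hsv[...,2]>90)&(u>225)&(u<305)&(v>115)&(v<160)).astype(np.uint8)
cs,_=cv2.findContours(m,cv2.RETR_EXTERNAL,cv2.CHAIN_APPROX_NONE);k=max(cs,key=cv2.contourArea)[:,0]
print("pad",cv2.minAreaRect(np.array([ray(g,p,q,.008)[:2] for p,q in k],np.float32)))
E
```

```text
[0.43838012 0.43614519 0.01      ]
[0.55215643 0.41441351 0.01      ]
0.11583313328961257 -10.81345704940221
center [0.47838319 0.33687746]
[0.4905739  0.39800003 0.1839    ]
[0.46681693 0.27334902 0.1839    ]
pad ((0.6799508929252625, 0.027716130018234253), (0.06567227840423584, 0.1614082306623459), 4.913428783416748)
```

Board centre, yaw and the held box agree within 1.5 mm, and the pad measures (0.680, 0.028). Lowering.

>>> apply_moves --pt "50 -1 20 0 0 0 0" --pt "50 0 30 0 0 0 0" --pt "50 0 35 0 0 0 0" --pt "50 0 25 0 0 0 0" --pt "50 0 15 0 0 0 0" --pt "50 0 8 0 0 0 0" --pt "50 0 2 0 0 0 0" --pt "50 0 0 0 0 0 0" --pt "50 0 0 0 0 0 0"

```text
clock: 23.9
eef_pos: [0.4788, 0.3377, 0.0369]
tool_rot: [-0.45, 0.545, -0.545, 0.451]
wrist_force: [-0.3, 0.1, -0.6]
finger_gap: 0.0598
```

>>> apply_moves --pt "50 0 1.5 0 0 0 0" --pt "50 0 1 0 0 0 0" --pt "50 0 0 0 0 0 0" --pt "50 0 0 0 0 0 0"

```text
clock: 24.3
eef_pos: [0.4784, 0.3374, 0.0335]
tool_rot: [0.451, -0.545, 0.545, -0.451]
wrist_force: [-0.3, -0.8, -0.8]
finger_gap: 0.0597
```

>>> apply_moves --pt "50 0 1 0 0 0 0" --pt "50 0 0 0 0 0 0" --pt "50 0 0 0 0 0 0"

```text
clock: 24.6
eef_pos: [0.4785, 0.3374, 0.033]
tool_rot: [-0.451, 0.545, -0.545, 0.451]
wrist_force: [-4.6, -2.4, 8.8]
finger_gap: 0.0598
```

>>> apply_moves --pt "62 0 -0.5 0 0 0 0" --pt "70 0 0 0 0 0 0" --pt "80 0 0 0 0 0 0" --pt "80 0 0 0 0 0 0" --pt "80 0 -10 0 0 0 0" --pt "80 0 -30 0 0 0 0" --pt "80 0 -45 0 0 0 0" --pt "80 0 -45 0 0 0 0" --pt "80 0 -45 0 0 0 0" --pt "80 0 -25 0 0 0 0" --pt "80 0 0 0 0 0 0"

```text
clock: 25.7
eef_pos: [0.4796, 0.3379, 0.2371]
tool_rot: [-0.449, 0.545, -0.545, 0.453]
wrist_force: [0.0, 0.0, 0.6]
finger_gap: 0.0801
```

>>> apply_moves --pt "84 0 0 0 0 -0.147 0" --pt "84 0 0 0 0 -0.147 0" --pt "84 0 0 0 0 -0.147 0" --pt "84 0 0 0 0 -0.147 0" --pt "84 0 0 0 0 -0.147 0" --pt "84 0 0 0 0 -0.147 0" --pt "84 0 0 0 0 -0.147 0" --pt "84 0 0 0 0 -0.147 0" --pt "84 0 0 0 0 -0.147 0" --pt "84 0 0 0 0 -0.147 0" --pt "84 0 0 0 0 -0.147 0" --pt "84 0 0 0 0 -0.143 0" --pt "84 0 0 0 0 0 0" --pt "84 0 0 0 0 0 0"

```text
clock: 27.1
eef_pos: [0.4783, 0.3371, 0.2328]
tool_rot: [0.707, -0.001, 0.001, -0.707]
wrist_force: [0.3, 0.3, -0.4]
finger_gap: 0.0845
```

```bash
python3 w.py w11;  python3 - <<'E'
from plant import optics
import cv2,numpy as np
for n in("side",):
    f=optics.grab_frame(n);cv2.imwrite(f"pics/{n}4.png",f["color"][:,:,::-1]);np.savez(n+"4.npz",**f)
E
```

```text
27.1 [0.4783 0.3371 0.2328] [[1.0, -0.0, 0.004], [-0.004, -0.0, 1.0], [-0.0, -1.0, -0.0]] [-1.    0.36  0.42  1.72 -0.16  1.1   1.04] F [ 0.3  0.3 -0.4] gap 0.0845
```

View pics/w11.png

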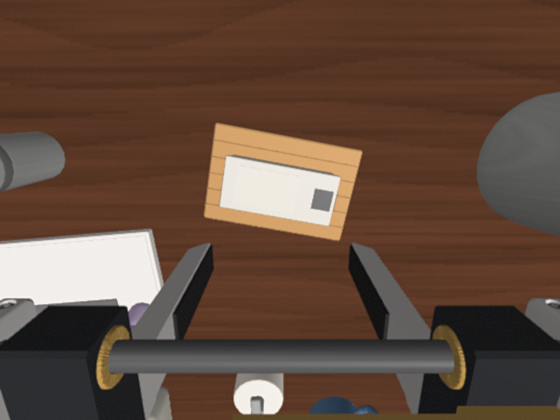

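View pics/side4.png

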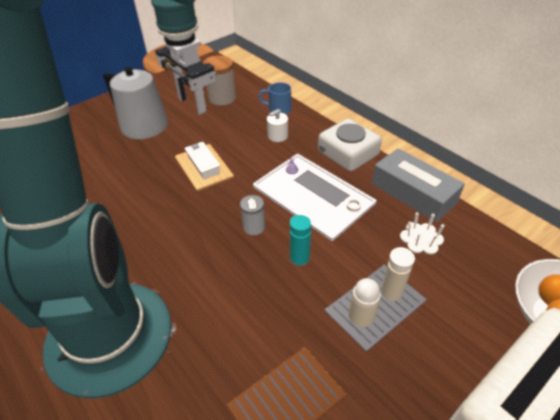

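The box lies centred on the board. Next, over to the cup.

>>> apply_moves --pt "84 -4 0 -25 0 0 0" --pt "84 -5 0 -40 0 0 0" --pt "84 -5 0 -40 0 0 0" --pt "84 -5 0 -40 0 0 0" --pt "84 -5 0 -40 0 0 0" --pt "84 -5 0 -40 0 0 0" --pt "84 -5 0 -40 0 0 0" --pt "84 -3 0 -31 0 0 0" --pt "84 0 0 0 0 0 0" --pt "84 0 0 0 0 0 0"

```text
clock: 28.2
eef_pos: [0.4418, 0.0413, 0.2331]
tool_rot: [-0.707, 0.0, -0.001, 0.707]
wrist_force: [0.9, -0.2, 0.1]
finger_gap: 0.0837
```

```bash
python3 w.py w12; python3 - <<'E'
from h import *
f=load("w12.npz");P,ok=cloud(f);x,y,z=P[...,0],P[...,1],P[...,2]
m=(ok&(z>.083)&(z<.112)&(np.hypot(x-.44,y-.04)<.05)).astype(np.uint8)
cs,_=cv2.findContours(m,cv2.RETR_EXTERNAL,cv2.CHAIN_APPROX_NONE);k=max(cs,key=cv2.contourArea)[:,0]
W=np.array([ray(f,a,b,.092)[:2] for a,b in k],np.float32);print(cv2.minEnclosingCircle(W),W.mean(0),P[m>0].mean(0))
E
```

```text
28.2 [0.4418 0.0413 0.2331] [[1.0, 0.0, 0.001], [-0.001, 0.0, 1.0], [0.0, -1.0, 0.0]] [-0.73  0.08  0.6   2.05 -0.05  1.03  1.46] F [ 0.9 -0.2  0.1] gap 0.0837
((0.4398038983345032, 0.04190130904316902), 0.030216986313462257) [0.43955055 0.04191849] [0.43915951 0.04201338 0.09235241]
```

View pics/w12.png

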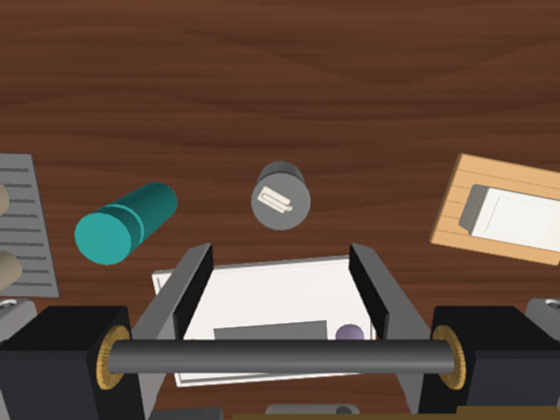

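>>> apply_moves --pt "84 -1.5 20 0 0 0 0" --pt "84 0 35 0 0 0 0" --pt "84 0 35 0 0 0 0" --pt "84 0 35 0 0 0 0" --pt "84 0 30 0 0 0 0" --pt "84 0 20 0 0 0 0" --pt "84 0 8 0 0 0 0" --pt "84 0 2 0 0 0 0" --pt "84 0 0 0 0 0 0" --pt "84 0 0 0 0 0 0"

```text
clock: 29.25
eef_pos: [0.4408, 0.0417, 0.0488]
tool_rot: [-0.707, -0.001, 0.0, 0.707]
wrist_force: [-0.9, -0.3, 0.2]
finger_gap: 0.0841
```

```bash
python3 w.py w13
```

```text
29.25 [0.4408 0.0417 0.0488] [[1.0, 0.001, -0.001], [0.001, 0.001, 1.0], [0.001, -1.0, 0.001]] [-0.59  0.41  0.5   2.2  -0.34  0.6   1.73] F [-0.9 -0.3  0.2] gap 0.0841
```

View pics/w13.png

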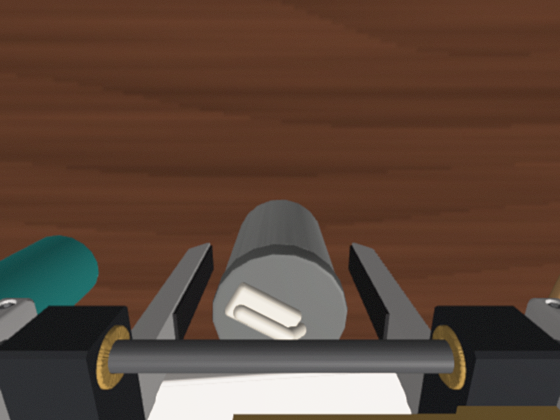

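The cup is centred. Closing.

>>> apply_moves --pt "50 0 0 0 0 0 0" --pt "50 0 0 0 0 0 0" --pt "50 0 0 0 0 0 0" --pt "50 0 0 0 0 0 0" --pt "50 0 0 0 0 0 0" --pt "50 0 0 0 0 0 0"

```text
clock: 29.9
eef_pos: [0.4403, 0.0413, 0.0481]
tool_rot: [-0.707, -0.001, 0.0, 0.707]
wrist_force: [-0.7, 0.7, 4.9]
finger_gap: 0.0591
```

>>> apply_moves --pt "50 0 -10 0 0 0 0" --pt "50 0 -20 0 0 0 0" --pt "50 0 -30 0 0 0 0" --pt "50 5 -20 0 0 0 0" --pt "50 15 -10 -1 0 0 0" --pt "50 25 0 -2 0 0 0" --pt "50 33 0 -2 0 0 0" --pt "50 33 0 -2 0 0 0" --pt "50 33 0 -2 0 0 0" --pt "50 33 0 -2 0 0 0" --pt "50 30 0 -2 0 0 0" --pt "50 20 0 0 0 0 0" --pt "50 10 0 0 0 0 0" --pt "50 3 0 0 0 0 0" --pt "50 0 0 0 0 0 0" --pt "50 0 0 0 0 0 0"

```text
clock: 31.5
eef_pos: [0.6795, 0.0287, 0.1382]
tool_rot: [-0.707, -0.0, 0.001, 0.707]
wrist_force: [0.1, -0.7, -0.9]
finger_gap: 0.0594
```

```bash
python3 w.py w14
```

```text
31.5 [0.6795 0.0287 0.1382] [[1.0, -0.0, -0.001], [0.001, 0.0, 1.0], [-0.0, -1.0, 0.0]] [-0.44  0.65  0.53  1.55 -0.36  1.04  1.75] F [ 0.1 -0.7 -0.9] gap 0.0594
```

View pics/w14.png

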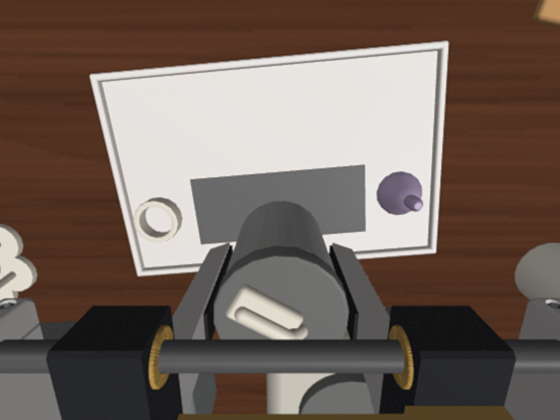

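```bash
python3 - <<'E'
from h import *
f=load("w14.npz")
c=np.array([ray(f,*p,.008)[:2] for p in((191,179),(364,165),(365.5,230),(201.5,243.5))]);print(c,c.mean(0))
E
```

```text
[[ 0.65329822 -0.05396278]
 [ 0.64009071  0.10662185]
 [ 0.70390295  0.11297223]
 [ 0.71828363 -0.04877764]] [0.67889388 0.02921342]
```

>>> apply_moves --pt "50 0 15 0 0 0 0" --pt "50 0 25 0 0 0 0" --pt "50 0 20 0 0 0 0" --pt "50 0 13 0 0 0 0" --pt "50 0 6 0 0 0 0" --pt "50 0 0 0 0 0 0" --pt "50 0 0 0 0 0 0"

```text
clock: 32.25
eef_pos: [0.6806, 0.0285, 0.0597]
tool_rot: [0.707, 0.001, -0.0, -0.707]
wrist_force: [-0.4, -0.4, -1.3]
finger_gap: 0.059
```

The pad centre from this view is (0.679, 0.029), which agrees. I lower the cup to contact.

>>> apply_moves --pt "50 0 2 0 0 0 0" --pt "50 0 1 0 0 0 0" --pt "50 0 0 0 0 0 0" --pt "50 0 0 0 0 0 0"

```text
clock: 32.65
eef_pos: [0.6804, 0.0287, 0.0562]
tool_rot: [-0.707, -0.001, 0.0, 0.707]
wrist_force: [0.6, 1.0, -1.0]
finger_gap: 0.0591
```

>>> apply_moves --pt "50 0 1 0 0 0 0" --pt "50 0 0 0 0 0 0" --pt "50 0 0 0 0 0 0"

```text
clock: 32.95
eef_pos: [0.6809, 0.0286, 0.0562]
tool_rot: [-0.707, -0.001, -0.0, 0.707]
wrist_force: [-3.6, 0.2, 11.0]
finger_gap: 0.0593
```

>>> apply_moves --pt "62 0 -0.5 0 0 0 0" --pt "72 0 0 0 0 0 0" --pt "84 0 0 0 0 0 0" --pt "84 0 0 0 0 0 0" --pt "84 0 -10 0 0 0 0" --pt "84 0 -30 0 0 0 0" --pt "84 0 -45 0 0 0 0" --pt "84 0 -45 0 0 0 0" --pt "84 -3 -45 -5 0 0 0" --pt "84 -13 -20 -20 0 0 0" --pt "84 -23 0 -36 0 0 0" --pt "84 -25 0 -39 0 0 0" --pt "84 -25 0 -39 0 0 0" --pt "84 -25 0 -39 0 0 0" --pt "84 -25 0 -39 0 0 0" --pt "84 -25 0 -39 0 0 0" --pt "84 -25 0 -39 0 0 0" --pt "84 -22 0 -36 0 0 0" --pt "84 -14 0 -21 0 0 0" --pt "84 -4 0 -9 0 0 0"

```text
clock: 34.95
eef_pos: [0.4497, -0.3351, 0.2514]
tool_rot: [0.707, -0.001, 0.001, -0.707]
wrist_force: [0.3, -0.4, 0.6]
finger_gap: 0.0839
```

>>> apply_moves --pt "84 0 0 0 0 0 0" --pt "84 0 0 0 0 0 0"

```text
clock: 35.15
eef_pos: [0.4526, -0.3316, 0.2506]
tool_rot: [-0.707, -0.001, 0.001, 0.707]
wrist_force: [0.4, 0.3, -0.1]
finger_gap: 0.0837
```

```bash
python3 w.py w15; python3 - <<'E'
from plant import optics
import cv2,numpy as np
for n in("side","top"):
    f=optics.grab_frame(n);cv2.imwrite(f"pics/{n}5.png",f["color"][:,:,::-1]);np.savez(n+"5.npz",**f)
E
```

```text
35.15 [ 0.4526 -0.3316  0.2506] [[1.0, 0.0, -0.002], [0.002, 0.0, 1.0], [0.0, -1.0, 0.0]] [-0.    0.34  0.72  1.76 -0.24  1.13  2.37] F [ 0.4  0.3 -0.1] gap 0.0837
```

View pics/w15.png

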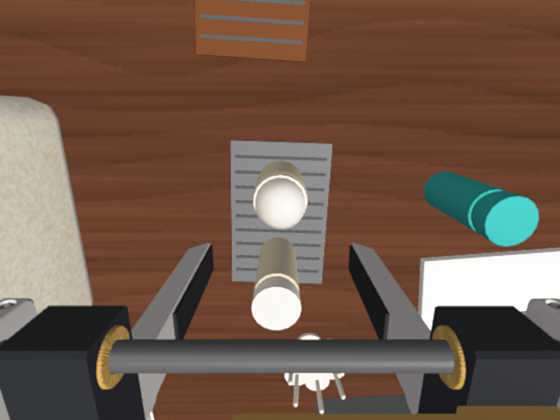

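View pics/top5.png

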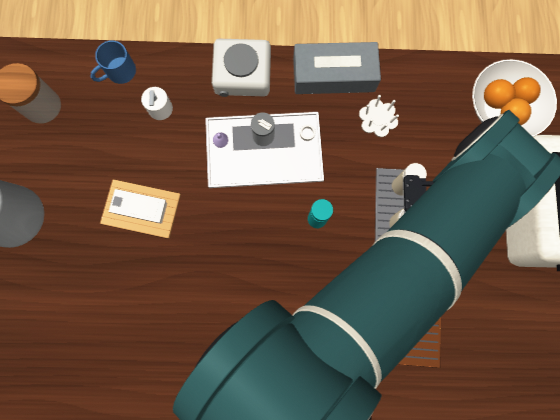

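View pics/side5.png

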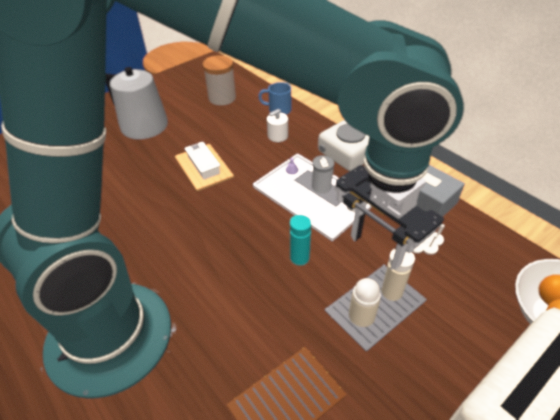

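The cup is upright on the pad (top view (262,128)), the box is on the board and both bottles are on the mat. I re-grasp the stout bottle at the same pose.

>>> apply_moves --pt "84 -0.5 20 -1 0 0 0" --pt "84 0 35 0 0 0 0" --pt "84 0 35 0 0 0 0" --pt "84 0 35 0 0 0 0" --pt "84 0 30 0 0 0 0" --pt "84 0 20 0 0 0 0" --pt "84 0 10 0 0 0 0" --pt "84 0 3 0 0 0 0" --pt "84 0 0 0 0 0 0" --pt "84 0 0 0 0 0 0"

```text
clock: 36.3
eef_pos: [0.4518, -0.3339, 0.0635]
tool_rot: [0.707, 0.001, -0.0, -0.707]
wrist_force: [0.8, 0.0, 0.9]
finger_gap: 0.084
```

```bash
python3 w.py w16
```

```text
36.3 [ 0.4518 -0.3339  0.0635] [[1.0, 0.001, -0.001], [0.001, -0.001, 1.0], [0.001, -1.0, -0.001]] [ 0.13  0.58  0.59  1.91 -0.45  0.78  2.54] F [0.8 0.  0.9] gap 0.084
```

View pics/w16.png

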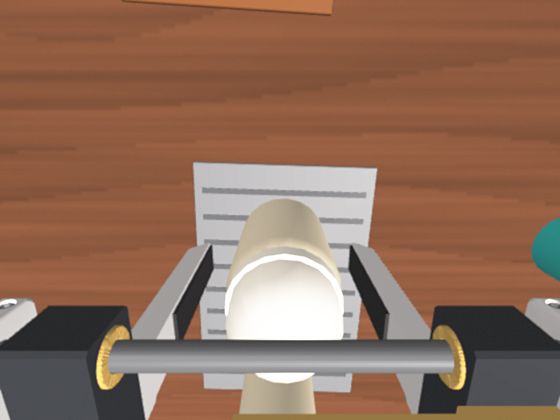

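>>> apply_moves --pt "84 0 0.5 1.4 0 0 0" --pt "84 0 0 0 0 0 0" --pt "50 0 0 0 0 0 0" --pt "50 0 0 0 0 0 0" --pt "50 0 0 0 0 0 0" --pt "50 0 0 0 0 0 0" --pt "50 0 0 0 0 0 0" --pt "50 0 0 0 0 0 0"

```text
clock: 37.15
eef_pos: [0.4512, -0.3323, 0.062]
tool_rot: [0.707, 0.0, -0.0, -0.707]
wrist_force: [0.0, 0.1, 0.9]
finger_gap: 0.0594
```

>>> apply_moves --pt "50 0 -10 0 0 0 0" --pt "50 0 -25 0 0 0 0" --pt "50 0 -35 0 0 0 0" --pt "50 0 -35 0 0 0 0" --pt "50 0 -35 0 0 0 0" --pt "50 0 -28 10 0 0 0" --pt "50 9 -20 25 0 0 0" --pt "50 14 0 36 0 0 0" --pt "50 15 0 40 0 0 0" --pt "50 15 0 40 0 0 0" --pt "50 15 0 40 0 0 0" --pt "50 15 0 40 0 0 0" --pt "50 15 0 40 0 0 0" --pt "50 15 0 40 0 0 0" --pt "50 14 0 36 0 0 0" --pt "50 12 0 30 0 0 0" --pt "50 8 0 17 0 0 0" --pt "50 4 0 8 0 0 0" --pt "50 0 0 0 0 0 0" --pt "50 0 0 0 0 0 0"

```text
clock: 39.15
eef_pos: [0.6014, 0.0681, 0.2502]
tool_rot: [0.707, -0.0, 0.0, -0.707]
wrist_force: [-0.3, 0.3, -0.5]
finger_gap: 0.0593
```

```bash
python3 w.py w17
```

```text
39.15 [0.6014 0.0681 0.2502] [[1.0, 0.0, 0.001], [-0.001, -0.001, 1.0], [0.0, -1.0, -0.001]] [-0.59  0.4   0.57  1.65 -0.23  1.16  1.6 ] F [-0.3  0.3 -0.5] gap 0.0593
```

View pics/w17.png

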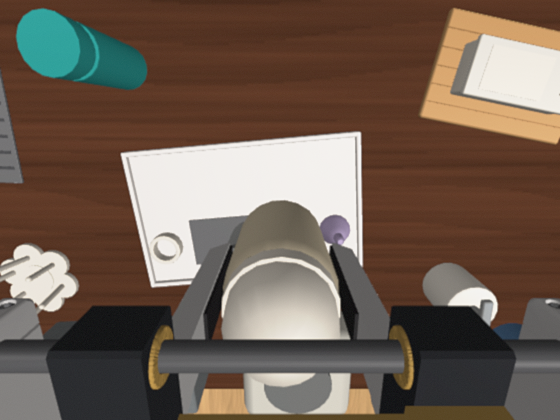

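>>> apply_moves --pt "50 0.5 20 1.2 0 0 0" --pt "50 0 35 0 0 0 0" --pt "50 0 35 0 0 0 0" --pt "50 0 35 0 0 0 0" --pt "50 0 28 0 0 0 0" --pt "50 0 16 0 0 0 0" --pt "50 0 10 0 0 0 0" --pt "50 0 4 0 0 0 0" --pt "50 0 0 0 0 0 0" --pt "50 0 0 0 0 0 0" --pt "50 0 0 0 0 0 0"

```text
clock: 40.3
eef_pos: [0.6027, 0.0712, 0.0679]
tool_rot: [-0.707, -0.001, -0.0, 0.707]
wrist_force: [-0.0, -0.2, -1.1]
finger_gap: 0.0593
```

>>> apply_moves --pt "50 -0.5 2 -1.2 0 0 0" --pt "50 0 1 0 0 0 0" --pt "50 0 0 0 0 0 0" --pt "50 0 0 0 0 0 0"

```text
clock: 40.7
eef_pos: [0.6017, 0.0698, 0.064]
tool_rot: [0.707, 0.0, -0.0, -0.707]
wrist_force: [-0.3, -0.8, 1.1]
finger_gap: 0.0595
```

>>> apply_moves --pt "50 0 1 0 0 0 0" --pt "50 0 0 0 0 0 0" --pt "50 0 0 0 0 0 0"

```text
clock: 41.0
eef_pos: [0.6019, 0.0697, 0.0639]
tool_rot: [-0.707, -0.0, 0.0, 0.707]
wrist_force: [-7.4, -0.2, 18.1]
finger_gap: 0.0593
```

>>> apply_moves --pt "62 0 -0.5 0 0 0 0" --pt "72 0 0 0 0 0 0" --pt "82 0 0 0 0 0 0" --pt "82 0 0 0 0 0 0" --pt "82 0 -10 0 0 0 0" --pt "82 0 -30 0 0 0 0" --pt "82 0 -45 0 0 0 0" --pt "82 0 -40 0 0 0 0" --pt "82 -3 -15 -20 0 0 0" --pt "82 -5 0 -36 0 0 0" --pt "82 -5 0 -45 0 0 0" --pt "82 -5 0 -45 0 0 0" --pt "82 -5 0 -45 0 0 0" --pt "82 -5 0 -45 0 0 0" --pt "82 -5 0 -45 0 0 0" --pt "82 -5 0 -45 0 0 0" --pt "82 -5 0 -45 0 0 0" --pt "82 -4 0 -25 0 0 0" --pt "82 -2 0 -10 0 0 0" --pt "80 0 0 0 0 0 0"

```text
clock: 43.0
eef_pos: [0.5521, -0.3376, 0.2035]
tool_rot: [0.707, -0.001, 0.0, -0.707]
wrist_force: [0.7, -0.0, -0.0]
finger_gap: 0.0804
```

```bash
python3 w.py w18
```

```text
43.0 [ 0.5521 -0.3376  0.2035] [[1.0, -0.001, 0.001], [-0.001, -0.0, 1.0], [-0.001, -1.0, -0.0]] [ 0.07  0.54  0.62  1.59 -0.34  1.12  2.34] F [ 0.7 -0.  -0. ] gap 0.0804
```

View pics/w18.png

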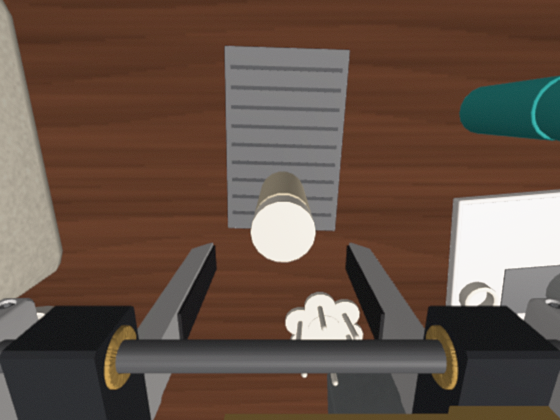

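>>> apply_moves --pt "80 0 20 1 0 0 0" --pt "80 0 30 0 0 0 0" --pt "80 0 30 0 0 0 0" --pt "80 0 20 0 0 0 0" --pt "80 0 9 0 0 0 0" --pt "80 0 2 0 0 0 0" --pt "80 0 0 0 0 0 0" --pt "80 0 0 0 0 0 0" --pt "80 0 0 0 0 0 0"

```text
clock: 43.95
eef_pos: [0.5536, -0.3353, 0.0935]
tool_rot: [0.707, 0.001, -0.0, -0.707]
wrist_force: [0.2, 0.4, 0.5]
finger_gap: 0.0802
```

```bash
python3 w.py w19
```

```text
43.95 [ 0.5536 -0.3353  0.0935] [[1.0, 0.001, -0.001], [0.001, -0.001, 1.0], [0.001, -1.0, -0.001]] [ 0.1   0.66  0.56  1.67 -0.42  0.93  2.39] F [0.2 0.4 0.5] gap 0.0802
```

View pics/w19.png

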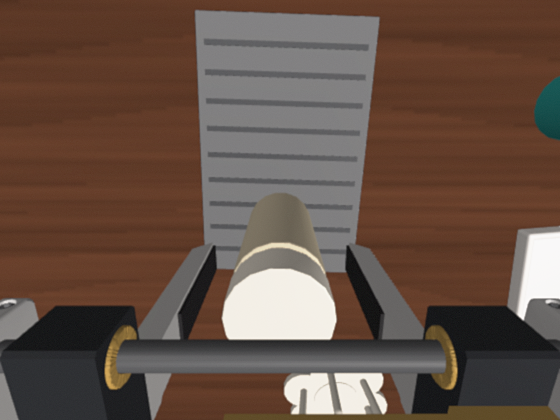

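>>> apply_moves --pt "80 -0.8 2 -0.7 0 0 0" --pt "80 0 0 0 0 0 0" --pt "40 0 0 0 0 0 0" --pt "40 0 0 0 0 0 0" --pt "40 0 0 0 0 0 0" --pt "40 0 0 0 0 0 0" --pt "40 0 0 0 0 0 0" --pt "40 0 0 0 0 0 0"

```text
clock: 44.8
eef_pos: [0.5524, -0.3359, 0.0905]
tool_rot: [0.707, 0.0, -0.0, -0.707]
wrist_force: [0.3, -0.1, -0.2]
finger_gap: 0.0492
```

>>> apply_moves --pt "40 0 -10 0 0 0 0" --pt "40 0 -20 0 0 0 0" --pt "40 0 -30 0 0 0 0" --pt "40 0 -25 5 0 0 0" --pt "40 2 -17 15 0 0 0" --pt "40 6 0 28 0 0 0" --pt "40 8 0 36 0 0 0" --pt "40 8 0 40 0 0 0" --pt "40 8 0 40 0 0 0" --pt "40 8 0 40 0 0 0" --pt "40 8 0 40 0 0 0" --pt "40 7 0 34 0 0 0" --pt "40 4 0 20 0 0 0" --pt "40 1 0 11 0 0 0" --pt "40 0 0 0 0 0 0" --pt "40 0 0 0 0 0 0"

```text
clock: 46.4
eef_pos: [0.6118, -0.0282, 0.1928]
tool_rot: [0.707, 0.0, 0.0, -0.707]
wrist_force: [-0.4, 0.4, -0.5]
finger_gap: 0.0497
```

```bash
python3 w.py w20
```

```text
46.4 [ 0.6118 -0.0282  0.1928] [[1.0, 0.0, 0.0], [-0.0, -0.001, 1.0], [0.0, -1.0, -0.001]] [-0.44  0.48  0.58  1.69 -0.29  1.06  1.81] F [-0.4  0.4 -0.5] gap 0.0497
```

View pics/w20.png

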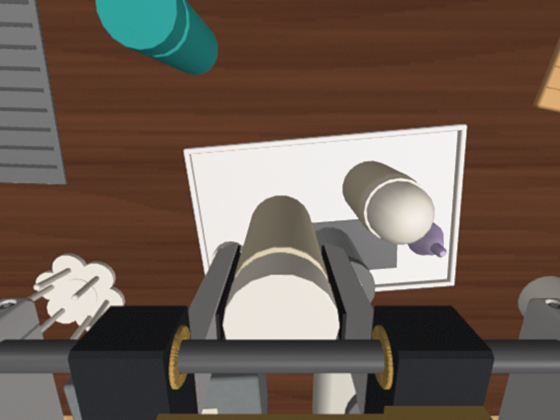

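>>> apply_moves --pt "40 0 20 0.8 0 0 0" --pt "40 0 30 0 0 0 0" --pt "40 0 25 0 0 0 0" --pt "40 0 14 0 0 0 0" --pt "40 0 6 0 0 0 0" --pt "40 0 2 0 0 0 0" --pt "40 0 0 0 0 0 0" --pt "40 0 0 0 0 0 0" --pt "40 0 0 0 0 0 0"

```text
clock: 47.35
eef_pos: [0.6124, -0.026, 0.0963]
tool_rot: [-0.707, -0.001, 0.0, 0.707]
wrist_force: [0.3, 0.4, -1.4]
finger_gap: 0.05
```

>>> apply_moves --pt "40 0 2 -0.7 0 0 0" --pt "40 0 1 0 0 0 0" --pt "40 0 0 0 0 0 0" --pt "40 0 0 0 0 0 0"

```text
clock: 47.75
eef_pos: [0.612, -0.0268, 0.0925]
tool_rot: [0.707, 0.0, -0.0, -0.707]
wrist_force: [0.3, 0.6, -0.1]
finger_gap: 0.0495
```

>>> apply_moves --pt "40 0 1 0 0 0 0" --pt "40 0 0 0 0 0 0" --pt "40 0 0 0 0 0 0"

```text
clock: 48.05
eef_pos: [0.6123, -0.0268, 0.0924]
tool_rot: [-0.707, -0.001, 0.0, 0.707]
wrist_force: [-4.6, -0.2, 14.5]
finger_gap: 0.05
```

Contact at the original pose. I release, rise, and back away for the final look.

>>> apply_moves --pt "54 0 -0.5 0 0 0 0" --pt "64 0 0 0 0 0 0" --pt "78 0 0 0 0 0 0" --pt "78 0 0 0 0 0 0" --pt "78 0 -10 0 0 0 0" --pt "78 0 -30 0 0 0 0" --pt "78 0 -45 0 0 0 0" --pt "78 0 -45 0 0 0 0" --pt "78 0 -45 0 0 0 0" --pt "78 -15 -40 8 0 0 0" --pt "78 -15 -20 20 0 0 0" --pt "78 0 0 15 0 0 0" --pt "78 0 0 0 0 0 0" --pt "78 0 0 0 0 0 0"

```text
clock: 49.45
eef_pos: [0.5818, 0.0162, 0.3261]
tool_rot: [0.707, 0.0, -0.001, -0.707]
wrist_force: [0.3, -1.3, 0.1]
finger_gap: 0.0781
```

```bash
python3 w.py w21; python3 - <<'E'
from h import *
from scipy.optimize import least_squares
def circ(p):
    return least_squares(lambda q:np.hypot(p[:,0]-q[0],p[:,1]-q[1])-q[2],[*p.mean(0),.03],loss='soft_l1',f_scale=.001).x.round(4)
for n in("w1","w21"):
    f=load(n+".npz");P,ok=cloud(f);x,y,z=P[...,0],P[...,1],P[...,2]
    for nm,c,(lo,hi),h in (("slim",(.611,-.026),(.130,.150),.14),("stout",(.602,.069),(.105,.14),.112),("cup",(.68,.028),(.085,.112),.100)):
        m=(ok&(z>lo)&(z<hi)&(np.hypot(x-c[0],y-c[1])<.045)).astype(np.uint8)
        if m.sum()<50: continue
        cs,_=cv2.findContours(m,cv2.RETR_EXTERNAL,cv2.CHAIN_APPROX_NONE);k=max(cs,key=cv2.contourArea)[:,0]
        print(n,nm,circ(np.array([ray(f,u,v,h)[:2] for u,v in k])),P[m>0].mean(0).round(4))
E
```

```text
49.45 [0.5818 0.0162 0.3261] [[1.0, -0.001, -0.002], [0.002, -0.001, 1.0], [-0.001, -1.0, -0.001]] [-0.57  0.3   0.62  1.61 -0.18  1.29  1.65] F [ 0.3 -1.3  0.1] gap 0.0781
w1 slim [ 0.6129 -0.0239  0.0247] [ 0.6129 -0.0241  0.1387]
w1 stout [0.6048 0.0706 0.0251] [0.6016 0.0693 0.121 ]
w21 slim [ 0.6126 -0.0254  0.0247] [ 0.6127 -0.0255  0.1387]
w21 stout [0.6044 0.0704 0.025 ] [0.6014 0.069  0.1211]
w21 cup [0.6781 0.029  0.03  ] [0.6777 0.029  0.0998]
```

View pics/w21.png

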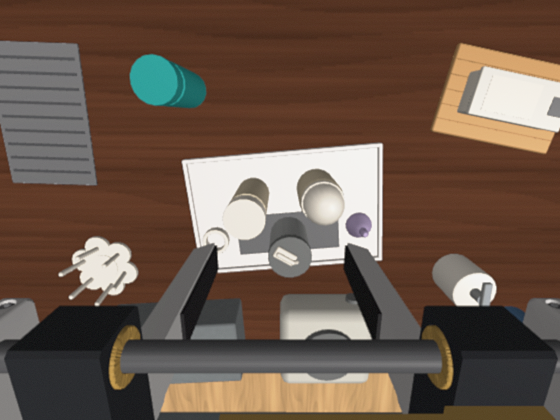

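The bottles are back within about 1.5 mm of where they stood, and the cup is within about 2 mm of the pad's centre. I take one last look at the box from the fixed views, then hand in.

```bash
python3 - <<'E'
from plant import r,optics
from h import *
for n in("side","top"):
    f=optics.grab_frame(n);cv2.imwrite(f"pics/{n}9.png",f["color"][:,:,::-1])
P,ok=cloud(f);x,y,z=P[...,0],P[...,1],P[...,2]
m=(ok&(z>.036)&(z<.056)&(np.hypot(x-.478,y-.337)<.1)).astype(np.uint8)
cs,_=cv2.findContours(m,cv2.RETR_EXTERNAL,cv2.CHAIN_APPROX_NONE);k=max(cs,key=cv2.contourArea)[:,0]
print(cv2.minAreaRect(np.array([ray(f,a,b,.046)[:2] for a,b in k],np.float32)))
E
```

```text
((0.47830766439437866, 0.3334921598434448), (0.13144448399543762, 0.060217730700969696), 79.20596313476562)
```

View pics/side9.png

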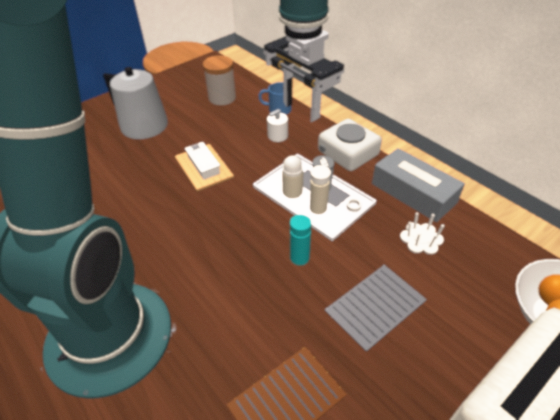

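The side view shows everything upright: the bottles at (292,175) and (320,190), the cup behind them and the box on the board at (203,158). The box is 3 mm from the board's centre with matching yaw.

```bash
python3 -c "
from plant import r
print(r.hand_in())"
```

```text
the job is handed in; nothing more can be done
None
```

I did the job in the order asked and handed it in at about 50 s of the 136 s allowed; the hand-in reports no verdict. I moved both bottles to the mat, laid the box on the board, stood the cup on the pad, then put the stout bottle back, followed by the slim one.

Last checks:
- **Bottles:** the slim one is about 1.5 mm and the stout one under 1 mm from where it stood, measured in the wrist view before and after.
- **Cup:** it stands about 2 mm from the pad's centre.
- **Box:** it lies lid up, about 3 mm from the board's centre and within 0.1° of its long side.
- **Scene:** everything is upright. The nipple, ring and rack look unmoved in the pictures, though I did not measure them. The gripper was clear above everything.

No check failed. The views disagreed by 1–5 mm on some positions, so I used the values on which most of them agreed.

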